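Lock the grater plate with the flat driver

TASK

Take the orange flat driver out of its wooden block, set its blade squarely into the slot of the brass screw on the sloping grater, and turn the screw clockwise until it is hard against its stop and its red tab lies over the grating plate, keeping the blade seated in the slot the whole time. Then stand the driver back in the wooden block, fully home and upright, and leave everything else on the worktop where it is.

Things in the scene. Friction and masses are not known exactly. Their poses are not given: they have to be found in the camera images.
- grater: Fixed kitchen grater: sloping white deck 160 x 112 mm with green rails, a steel grating plate on its lower part, the brass screw near its upper edge. Origin on the worktop under the deck's middle; z up, x points level towards the deck's high end. The deck rises at 35 degrees, its low end towards the robot.
- slot_floor (a point): Centre of the floor of the slot in the brass screw head (36 mm across), about 110 mm above the worktop. z: out of the deck along the screw axis, 35 degrees from vertical, leaning towards the robot; x: along the slot and out to the red tab; y: across it. Slot 22 mm long (x), ends closed, 6 mm wide (y), 8 mm deep: its mouth is 8 mm along +z. Turns with the screw.
- screw (a joint): Screw angle in rad; grows clockwise as seen looking down on the head. Starts between 0 and 0.35, red tab pointing to the side; hard stop at 1.40 with the tab pointing straight down the slope over the plate. Friction (about 0.1 N m) holds it where it is left. The blade has about 8 degrees of play in the slot either way.
- driver_handle (a point): Middle of the grip of the loose flat driver (about 100 g, 150 mm long), 110 mm from the blade's tip. z runs from tip to handle end, x along the blade's width. Orange handle, black end: a bar 30 mm wide (x), 22 mm thick (y), from 75 to 150 mm above the tip. A round black flange, 32 mm across, spans 70 to 75 mm above the tip.
- driver_tip (a point): Middle of the end of the driver's blade, same axes as driver_handle. The blade is 18 mm wide (x), 3.5 mm thick (y), 18 mm long; above it a 12 mm round shank up to the flange.
- holder_mouth (a point): Centre of the mouth of the square hole (20 mm wide, 74 mm deep, small chamfer) in the top of the fixed wooden block (66 x 66 mm, 80 mm high). z up, x and y along its sides. The driver stands in it blade down, its flange resting on the block's top, the tip 70 mm below this point; any turn about the vertical will do.
- salt_mill: Loose bystander: salt shaker, 44 mm across, 90 mm high. Origin at the centre of its underside.
- egg_cup: Loose bystander: green egg cup, 48 mm across, 51 mm high. Origin at the centre of its underside.
- margarine: Loose bystander: low oblong tub, 63 x 105 mm, 26 mm high. Origin at the centre of its underside.
- mustard_jar: Loose bystander: glass jar with a yellow lid, 59 mm across, 90 mm high. Origin at the centre of its underside.
- garlic: Loose bystander: garlic bulb, 50 mm. Origin at the centre of its underside.
- can: Loose bystander: green food can, 57 mm across, 72 mm high. Origin at the centre of its underside.

How it is judged:
By the outcome, as a careful person would: the job done as asked, in the order asked, and still so for the second after the job is handed in, with the robot touching nothing.
It also fails if it takes over 59 s, if anything falls off the work surface, if the arm or the gripper's body presses on something with over 40 N, if the wrist force passes 120 N, or if a joint passes its speed limit or range.

ROBOT

A 7-joint arm with a two-finger parallel gripper is mounted at the origin on a cart in front of the work surface, level with it; the furniture and walls round the work are solid. World frame = base frame: x ahead of the robot, y to its left, z up, the work surface at z = 0. Lengths are in m, angles in rad, forces in N, time in s.
With the tool pointing down it reaches from about 0.4 to 0.85 m from the base axis. Payload 10.4 kg.
Tool frame: the origin (TCP) lies on the centre line of the jaws, within the pads' length; the fingertips stand 22 mm ahead of it and the grasp point (between the pads) lies 3 mm ahead of it; z points along the fingers, y is the line along which they close (so a half turn about z gives the same grasp; the last joint's range is limited). The gripper opens to 85 mm and grips with 20 to 120 N. Pads are 22 mm wide; open, the fingers measure 114 mm over their backs; the gripper's body (76 mm by 85 mm) begins 54 mm behind the grasp point. The pads swing forward as they close: fully open they stand 13 mm farther back than shut.
Start: joints at [-1.217, 0.332, -0.065, 1.46, 0.022, 1.35, -0.088], TCP at [0.23, 0.581, 0.253] pointing down, gripper open.
Joint ranges: [-2.6, 2.6], [-0.5, 2.12], [-1.47, 1.34], [0.16, 2.42], [-1.27, 4.41], [0.06, 2.06], [-2.6, 2.6]. Speed limits (rad/s): [2.22, 2.22, 2.79, 2.79, 3.14, 3.14, 3.14].

INTERFACE

Orientations are given as a unit quaternion [w, x, y, z].
In Python, from cell import sensors, optics, manip gives the robot as it stands.
- The arm moves only by the tool carry_out, never from a script. Its argument "motion" is a list that holds one entry, the list of rows, each a list of 7 numbers: the shift along the tool's x, y, z scaled (see below), then the turn, a rotation vector about the tool's x, y, z scaled (see below), then the opening, from -1 (shut) to 1 (fully open). In form: [[[dx, dy, dz, rx, ry, rz, jaw], ...]]. A call has 1 to 10 rows; each row shifts and turns the commanded pose from where the row before left it, along the tool's axes as they then stand; what a row does not reach is not made up. The controller multiplies each number of a shift by 30 mm and each number of a turn by 0.08 rad. A row lasts 1/12 s, in which the tool goes at most 41.7 mm and 7.16 degrees, less where a joint would pass 70% of its speed; a pose out of reach is approached as far as the arm can. A call with a number of a shift or a turn outside -1 to 1 is refused whole. A call with a gripper value outside its range is refused whole. The fingers move at their own pace and stop on an object; "grip_force" is the grip in N (left out, the last holds). Time passes only in rows, so rows that do not move let the fingers close. It gives the time, the measured TCP pose, the force, the opening and the grip force at its end, in the units of the state.
- sensors.read_state(): the state, without advancing time (a new reading comes with each control period).
- optics.camera(name): name is "scene" or "top" or "wrist"; returns (picture, depth): 400x640x3 uint8, blue, green, red; 400x640 float32, m along the optical axis (not along the pixel's ray), 0 where there is no reading.
- optics.calibration(name): a dict with "mtx" (3x3 intrinsics, pixels), "camera_from_world" (4x4, takes a point from world to camera coordinates). Camera axes: x right, y down, z forward; pixel columns grow to the right and rows downward; lengths in m; the calibration is good to about 2 mm. A picture is of the moment at which its call begins: read the wrist's pose just before it. calibration takes no time and is no camera call; for the wrist camera it gives the pose at the moment of the call.
- manip.sign_off(): hands the job in; it is judged then, once.
The state is a dict: "clock": time; "joints": joint angles; "joint_velocities": joint speeds; "effort": joint torques, N m; "eef_pos": TCP position; "tool_rot": TCP orientation; "force": force on the tool from outside, world axes, zero at the start; "ft_torque": the same for the moment, N m; "opening": finger opening in m; "grasp_force": force on a finger pad.
Only numpy, scipy, OpenCV 4.12 (cv2) and the standard library are available. Lean on these libraries where they do the work, as an engineer would, in place of code of your own. Each camera call takes 0.05 s, during which the arm holds its last target. There are 200 camera calls.

## Working session

There is one attempt and no reset: what is moved stays moved. The work goes in short steps, Python scripts to look and compute and a tool call to move; the robot and the scene stay as the last step left them, time stands still between calls to the robot, and variables do not carry over. Pictures are saved under pics/ and viewed, at most 10 in all, crops included, and the job is handed in when it is done.

Besides the shell and the picture viewer there is one more tool, called as a command line: name --argument value ..., lists and objects as JSON in quotes. carry_out: Moves the arm, as the interface text tells. Its arguments: {"type":"object","properties":{"motion":{"type":"array"},"grip_force":{"type":"number"}},"required":["motion"]}

```bash
ls; mkdir -p pics; python3 - <<'E'
from cell import sensors, optics, manip
import cv2,numpy as np
s=sensors.read_state(); print(s)
for n in("scene","top"):
    p,d=optics.camera(n); cv2.imwrite(f"pics/{n}0.png",p); np.save(f"pics/{n}0.npy",d)
    c=optics.calibration(n); print(n,c["mtx"],np.linalg.inv(c["camera_from_world"]).round(3))
E
```

```text
pics
{'clock': 0.0, 'joints': array([-1.21659045,  0.33288663, -0.06468614,  1.4609349 ,  0.02158694,
        1.3498574 , -0.08848494]), 'joint_velocities': array([ 0.00063239, -0.00011039, -0.00042897,  0.00086167, -0.0004472 ,
        0.00037224,  0.00127444]), 'effort': array([ 5.58630218e-04, -6.25468254e+01,  4.95485903e-02, -3.91579807e+01,
        1.62644841e-02,  1.02538057e-02,  2.32587939e-05]), 'eef_pos': array([0.22985565, 0.580845  , 0.2525097 ]), 'tool_rot': array([-1.03617111e-04,  1.87280492e-01,  9.82306232e-01, -6.87988940e-04]), 'force': array([ 0.48750739, -0.43942658, -0.30955145]), 'ft_torque': array([-0.00133861, -0.00863847, -0.01821925]), 'grasp_force': 0.0, 'opening': 0.08563221973261592}
scene [[438.36128801   0.         326.03570864]
 [  0.         438.36128801 205.20616413]
 [  0.           0.           1.        ]] [[ 0.779 -0.349  0.52  -0.161]
 [-0.626 -0.432  0.649 -0.965]
 [-0.001 -0.831 -0.556  0.779]
 [ 0.     0.     0.     1.   ]]
top [[435.20150493   0.         317.41318567]
 [  0.         435.20150493 194.13025983]
 [  0.           0.           1.        ]] [[ 0.073 -0.974  0.214  0.253]
 [-0.997 -0.072  0.01  -0.147]
 [ 0.006 -0.214 -0.977  1.175]
 [ 0.     0.     0.     1.   ]]
```

View pics/scene0.png

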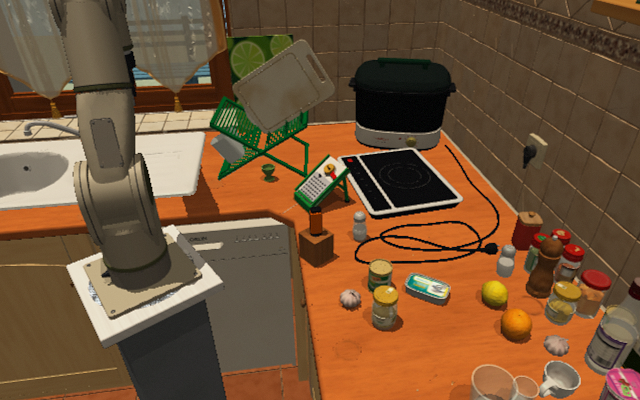

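View pics/top0.png

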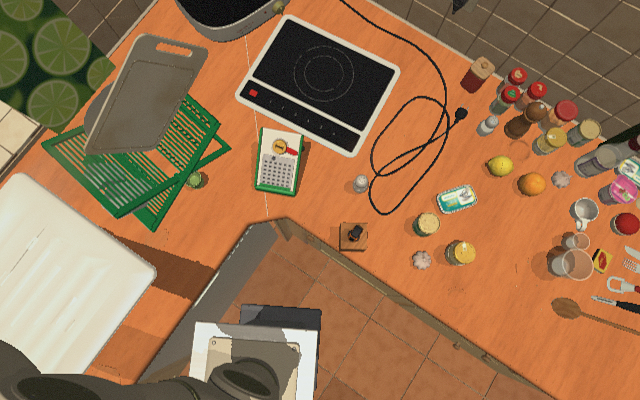

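The scene view shows the driver standing in its block at (317,225) and the grater at (322,182). In the top view the block is at (352,236), the grater at (279,160) with its red tab at (292,153), and the salt mill at (360,183).

```bash
cat > h.py <<'E'
import cv2,numpy as np
from cell import sensors,optics,manip
from scipy.spatial.transform import Rotation as R
def cloud(n,d,c=None):
    c=c or optics.calibration(n); K=c["mtx"]; T=np.linalg.inv(c["camera_from_world"])
    v,u=np.mgrid[:400,:640]; P=np.stack([(u-K[0,2])/K[0,0]*d,(v-K[1,2])/K[1,1]*d,d],-1)
    return P@T[:3,:3].T+T[:3,3]
def ray_z(n,u,v,z,c=None):
    c=c or optics.calibration(n); K=c["mtx"]; T=np.linalg.inv(c["camera_from_world"])
    r=T[:3,:3]@np.array([(u-K[0,2])/K[0,0],(v-K[1,2])/K[1,1],1]); o=T[:3,3]
    return o+r*(z-o[2])/r[2]
def Rq(q): return R.from_quat(np.roll(q,-1))
E
python3 - <<'E'
from h import *
im=cv2.imread("pics/top0.png"); d=np.load("pics/top0.npy"); P=cloud("top",d)
hsv=cv2.cvtColor(im,cv2.COLOR_BGR2HSV)
def reg(u0,u1,v0,v1): 
    m=np.zeros((400,640),bool); m[v0:v1,u0:u1]=1; return m
# block top
m=reg(325,385,210,265)&(abs(P[...,2]-.08)<.008)
uv=np.argwhere(m)[:,::-1]; print("block",m.sum(),np.median(P[m],0),P[m].min(0),P[m].max(0)); r=cv2.minAreaRect((P[m][:,:2]*1000).astype(np.float32)); print(r)
m=reg(325,385,210,265)&(P[...,2]>.1); print("driver",m.sum(),P[m].mean(0),P[m].max(0)); print(cv2.minAreaRect((P[m&(P[...,2]>.135)][:,:2]*1000).astype(np.float32)))
# deck plane
w=reg(250,310,120,200)&(hsv[...,1]<60)&(hsv[...,2]>120)&(P[...,2]>.03)
Q=P[w]; A=np.c_[Q[:,:2],np.ones(len(Q))]; k=np.linalg.lstsq(A,Q[:,2],rcond=None)[0]
for _ in range(4):
    g=abs(A@k-Q[:,2])<.006; k=np.linalg.lstsq(A[g],Q[g,2],rcond=None)[0]
print("deck",len(Q),k,np.degrees(np.arctan(np.hypot(*k[:2]))),np.arctan2(k[1],k[0]))
print("deck ext",cv2.minAreaRect((Q[:,:2]*1000).astype(np.float32)))
red=reg(260,310,130,180)&((hsv[...,0]<6)|(hsv[...,0]>174))&(hsv[...,1]>150)
br=reg(260,310,130,180)&(hsv[...,0]>14)&(hsv[...,0]<32)&(hsv[...,1]>80)
for n,m in(("red",red),("brass",br)): print(n,m.sum(),P[m].mean(0),np.argwhere(m).mean(0)[::-1])
print("salt",P[reg(350,372,172,195)&(P[...,2]>.04)].mean(0))
a=cv2.resize(im[115:265,240:400],None,fx=3.7,fy=3.7,interpolation=cv2.INTER_CUBIC)
cv2.imwrite("pics/crop.png",a)
E
```

```text
block 549 [ 0.3869823  -0.2291024   0.07990512] [ 0.3570891  -0.26738813  0.07222173] [ 0.42559475 -0.20039092  0.08733569]
((391.8254699707031, -233.15762329101562), (66.80292510986328, 65.54409790039062), 2.6694324016571045)
driver 158 [ 0.37189397 -0.22117292  0.2743502 ] [ 0.4057095  -0.14650089  1.17499526]
((326.3367614746094, -196.33175659179688), (21.543787002563477, 177.14306640625), 60.2848014831543)
deck 1928 [ 0.60102625 -0.08547556 -0.26502613] 31.260841400893124 -0.14126869994141703
deck ext ((474.54315185546875, -48.34413146972656), (462.72613525390625, 145.30099487304688), 6.44371223449707)
red 52 [ 0.58855648 -0.06111194  0.12631439] [291.01923077 150.96153846]
brass 176 [ 0.60089361 -0.03400991  0.11142701] [281.10795455 147.32954545]
salt [ 0.52795863 -0.24329179  0.09061961]
```

View pics/crop.png

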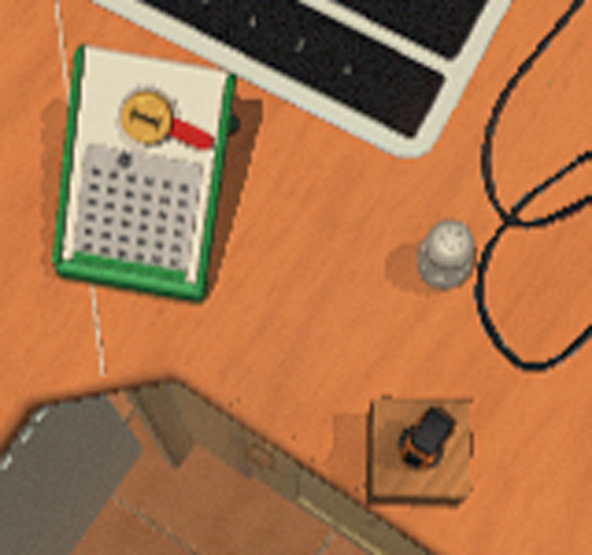

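The crop shows the screw at crop pixel (148,118), its slot running roughly along image x, and the red tab pointing right and slightly down. The driver handle's long side runs up and to the right at (430,435). Next I'll refine the grater yaw and check the path.

```bash
python3 - <<'E'
from h import *
im=cv2.imread("pics/top0.png"); d=np.load("pics/top0.npy"); P=cloud("top",d); P[d==0]=np.nan
hsv=cv2.cvtColor(im,cv2.COLOR_BGR2HSV)
def reg(u0,u1,v0,v1): 
    m=np.zeros((400,640),bool); m[v0:v1,u0:u1]=1; return m
g=reg(240,320,115,205)&(P[...,0]>.4)&(P[...,0]<.72)&(P[...,1]<.06)&(P[...,1]>-.13)&(P[...,2]>.015)&(P[...,2]<.15)
w=g&(hsv[...,1]<70)&(hsv[...,2]>110)
Q=P[w]; A=np.c_[Q[:,:2],np.ones(len(Q))]; k=np.linalg.lstsq(A,Q[:,2],rcond=None)[0]
for _ in range(6):
    i=abs(A@k-Q[:,2])<.004; k=np.linalg.lstsq(A[i],Q[i,2],rcond=None)[0]
print(i.sum(),len(Q),k,np.degrees(np.arctan(np.hypot(*k[:2]))),np.arctan2(k[1],k[0]))
print(cv2.minAreaRect((P[g][:,:2]*1000).astype(np.float32)))
m=reg(325,385,200,265)&(P[...,2]>.14)&(P[...,2]<.2)&(P[...,0]>.3); print("driver",m.sum(),P[m].mean(0),P[m].max(0)); print(cv2.minAreaRect((P[m][:,:2]*1000).astype(np.float32)))
H=np.zeros((9,14))
for x,y,z in P.reshape(-1,3):
    a,b=int(x//.1) if x==x else -1,int((y+.5)//.1) if y==y else -1
    if 0<=a<9 and 0<=b<14: H[a,b]=max(H[a,b],z)
print("cols y=-.5..",H.round(2))
E
```

```text
1459 2110 [ 0.64340876 -0.07351994 -0.28925124] 32.9269148568907 -0.11377284733754645
((609.2459716796875, -46.997352600097656), (160.48544311523438, 226.3137664794922), 87.94818115234375)
driver 119 [ 0.38975064 -0.23225321  0.15662601] [ 0.4057095  -0.2181388   0.16565705]
((390.501708984375, -233.00726318359375), (21.555526733398438, 29.31895637512207), 59.97820281982422)
cols y=-.5.. [[0.   0.   0.   0.02 0.44 0.57 0.02 0.01 0.02 0.02 0.01 0.01 0.   0.  ]
 [0.   0.   0.   0.02 0.02 0.69 0.73 0.66 0.02 0.02 0.01 0.01 0.   0.  ]
 [0.01 0.   0.   0.   0.   0.   0.01 0.02 0.02 0.01 0.01 0.01 0.   0.  ]
 [0.09 0.03 0.17 0.01 0.   0.01 0.01 0.21 0.21 0.02 0.02 0.01 0.02 0.  ]
 [0.08 0.07 0.16 0.06 0.04 0.01 0.12 0.19 0.3  0.22 0.02 0.02 0.02 0.  ]
 [0.03 0.03 0.09 0.01 0.12 0.1  0.2  0.38 0.36 0.24 0.21 0.01 0.02 0.  ]
 [0.03 0.03 0.05 0.05 0.13 0.13 0.43 0.45 0.31 0.16 0.28 0.27 0.02 0.  ]
 [0.02 0.05 0.05 0.05 0.05 0.05 0.43 0.44 0.   0.   0.38 0.   0.01 0.  ]
 [0.02 0.05 0.05 0.05 0.05 0.05 0.04 0.01 0.   0.25 0.36 0.   0.   0.  ]]
```

```bash
cat >> h.py <<'E'
def plan(pts,q0=None,p0=None):
    """tool-frame unit shifts between world points at constant orientation"""
    s=sensors.read_state(); M=Rq(s["tool_rot"]) if q0 is None else q0; p=s["eef_pos"] if p0 is None else p0
    for t in pts:
        dv=M.inv().apply(np.array(t)-p)/.03; print("to",t,"units",dv.round(2),"rows",max(abs(dv)).round(1)); p=np.array(t)
def frame(z,y):
    z=np.array(z)/np.linalg.norm(z); y=np.array(y)-np.dot(y,z)*z; y/=np.linalg.norm(y)
    return R.from_matrix(np.c_[np.cross(y,z),y,z])
def turn(G):
    s=sensors.read_state(); v=(Rq(s["tool_rot"]).inv()*G).as_rotvec()/.08; print("turn units",v.round(2))
E
python3 - <<'E'
from h import *
plan([(.36,.30,.36),(.44,0,.36),(.391,-.232,.28)])
a=np.radians(60); turn(frame([0,0,-1],[np.cos(a),np.sin(a),0]))
E
```

```text
to (0.36, 0.3, 0.36) units [-7.48 -7.11 -3.57] rows 7.5
to (0.44, 0, 0.36) units [-6.16 -8.32  0.01] rows 8.3
to (0.391, -0.232, 0.28) units [-1.33 -7.79  2.68] rows 7.8
turn units [-0.02  0.    1.84]
```

carry_out --motion '[[[0,0,-0.9,0,0,0,1],[0,0,-0.9,0,0,0,1],[-0.75,-0.7,-0.9,0,0,0,1],[-0.75,-0.7,-0.9,0,0,0,1],[-0.95,-0.9,0,0,0,0,1],[-0.95,-0.9,0,0,0,0,1],[-0.95,-0.9,0,0,0,0,1],[-0.95,-0.9,0,0,0,0,1],[-0.95,-0.9,0,0,0,0,1],[-0.95,-0.9,0,0,0,0,1]]]'

```text
clock: 0.93
eef_pos: [0.3561, 0.31, 0.3611]
tool_rot: [-0.0, 0.187, 0.982, 0.0]
force: [1.2, -1.1, 0.4]
opening: 0.0853
grasp_force: 0.0
```

carry_out --motion '[[[-0.75,-1,0,0,0,0,1],[-0.75,-1,0,0,0,0,1],[-0.75,-1,0,0,0,0,1],[-0.75,-1,0,0,0,0,1],[-0.75,-1,0,0,0,0,1],[-0.75,-1,0,0,0,0,1],[-0.75,-1,0,0,0,0.5,1],[-0.7,-1,0,0,0,0.5,1],[-0.2,-1,0.5,0,0,0.5,1],[-0.2,-1,0.5,0,0,0.3,1]]]'

```text
clock: 1.77
eef_pos: [0.4152, -0.0379, 0.331]
tool_rot: [0.0, 0.259, 0.966, 0.0]
force: [0.5, -0.1, -0.4]
opening: 0.0855
grasp_force: 0.0
```

```bash
python3 - <<'E'
from h import *
s=sensors.read_state(); print({k:np.round(v,3) for k,v in s.items()})
plan([(.391,-.232,.28)])
a=np.radians(60); turn(frame([0,0,-1],[np.cos(a),np.sin(a),0]))
E
```

```text
{'clock': np.float64(1.767), 'joints': array([-0.626, -0.236,  0.514,  1.858,  0.115,  1.489,  0.914]), 'joint_velocities': array([ 0.321, -0.309,  0.35 ,  0.56 ,  0.215, -0.3  ,  0.328]), 'effort': array([ -2.725, -15.192,  -6.723, -42.823,  -0.533,   0.772,  -0.881]), 'eef_pos': array([ 0.415, -0.038,  0.331]), 'tool_rot': array([0.   , 0.259, 0.966, 0.   ]), 'force': array([ 0.501, -0.145, -0.433]), 'ft_torque': array([-0.025,  0.002,  0.037]), 'grasp_force': np.float64(0.0), 'opening': np.float64(0.085)}
to (0.391, -0.232, 0.28) units [-2.54 -6.01  1.7 ] rows 6.0
turn units [ 0.    0.01 -0.01]
```

carry_out --motion '[[[-0.42,-1,0.3,0,0,0,1],[-0.42,-1,0.3,0,0,0,1],[-0.42,-1,0.3,0,0,0,1],[-0.42,-1,0.3,0,0,0,1],[-0.42,-1,0.3,0,0,0,1],[-0.42,-1,0.2,0,0,0,1],[0,0,0,0,0,0,1],[0,0,0,0,0,0,1]]]'

```text
clock: 2.43
eef_pos: [0.3903, -0.231, 0.2799]
tool_rot: [-0.0, 0.259, 0.966, 0.0]
force: [0.2, 0.3, 0.6]
opening: 0.0853
grasp_force: 0.0
```

```bash
python3 - <<'E'
from h import *
s=sensors.read_state(); print(s["eef_pos"],s["joints"].round(2))
c=optics.calibration("wrist"); p,d=optics.camera("wrist"); P=cloud("wrist",d,c); P[d==0]=np.nan
cv2.imwrite("pics/w1.png",p); print(np.linalg.inv(c["camera_from_world"]).round(3))
m=(abs(P[...,0]-.391)<.03)&(abs(P[...,1]+.232)<.03)&(P[...,2]>.15)&(P[...,2]<.17)
print(m.sum(),P[m].mean(0),cv2.minAreaRect((P[m][:,:2]*1000).astype(np.float32)))
m=(abs(P[...,0]-.391)<.05)&(abs(P[...,1]+.232)<.05)&(P[...,2]>.07)&(P[...,2]<.086)
print(m.sum(),P[m].mean(0),cv2.minAreaRect((P[m][:,:2]*1000).astype(np.float32)))
E
```

```text
[ 0.39028149 -0.23104668  0.27987203] [-0.5  -0.17  0.86  1.88  0.13  1.37  1.37]
[[ 0.5    0.832  0.239  0.33 ]
 [ 0.866 -0.481 -0.138 -0.196]
 [ 0.     0.276 -0.961  0.401]
 [ 0.     0.     0.     1.   ]]
928 [ 0.39142525 -0.23117926  0.15920363] ((392.83319091796875, -231.989501953125), (19.091022491455078, 28.703311920166016), 60.02412033081055)
3229 [ 0.38683224 -0.22830921  0.08004178] ((392.9681701660156, -231.84780883789062), (66.29206848144531, 66.11355590820312), 2.8854000568389893)
```

View pics/w1.png

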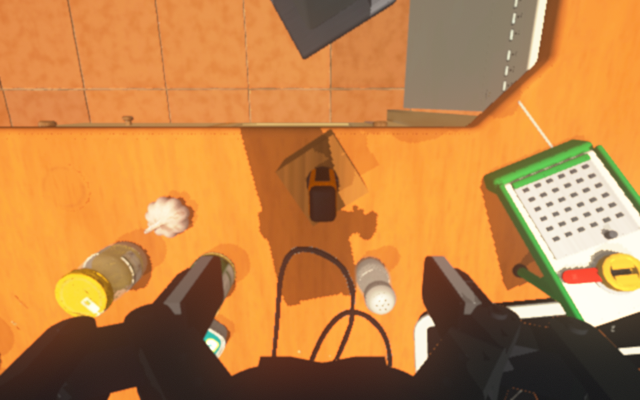

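The wrist view shows the handle upright at (322,193) with its narrow side along the closing line. The salt mill is at (375,285) and the garlic at (168,215), both clear of the fingers. Descending to grip.

carry_out --motion '[[[-0.08,0,0.8,0,0,0,1],[0,0,0.9,0,0,0,1],[0,0,0.9,0,0,0,1],[0,0,0.9,0,0,0,1],[0,0,0.9,0,0,0,1],[0,0,0.6,0,0,0,1],[0,0,0.23,0,0,0,1],[0,0,0,0,0,0,1],[0,0,0,0,0,0,-1],[0,0,0,0,0,0,-1]]]' --grip_force 90

```text
clock: 3.32
eef_pos: [0.3941, -0.2308, 0.1245]
tool_rot: [0.001, 0.257, 0.966, 0.0]
force: [0.4, 0.7, -1.3]
opening: 0.0638
grasp_force: 0.0
```

carry_out --motion '[[[0,0,0,0,0,0,-1],[0,0,0,0,0,0,-1],[0,0,0,0,0,0,-1],[0,0,0,0,0,0,-1],[0,0,0,0,0,0,-1],[0,0,0,0,0,0,-1]]]'

```text
clock: 3.82
eef_pos: [0.3936, -0.2309, 0.124]
tool_rot: [0.0, 0.257, 0.966, 0.0]
force: [-1.0, 1.0, 6.2]
opening: 0.0213
grasp_force: 87.5
```

carry_out --motion '[[[0,0,-0.4,0,0,0,-1],[0,0,-0.7,0,0,0,-1],[0,0,-0.8,0,0,0,-1],[0,0,-0.8,0,0,0,-1],[0,0,-0.8,0,0,0,-1],[0,0,-0.8,0,0,0,-1],[0,0,-0.7,0,0,0,-1],[0,0,-0.5,0,0,0,-1],[0,0,0,0,0,0,-1],[0,0,0,0,0,0,-1]]]'

```text
clock: 4.65
eef_pos: [0.3934, -0.231, 0.2885]
tool_rot: [0.001, 0.257, 0.966, 0.0]
force: [-0.6, -0.3, -1.3]
opening: 0.021
grasp_force: 88.1
```

```bash
python3 - <<'E'
from h import *
s=sensors.read_state(); print(s["eef_pos"],Rq(s["tool_rot"]).as_matrix().round(3),s["joints"].round(2),s["opening"])
p,d=optics.camera("wrist"); c=optics.calibration("wrist"); cv2.imwrite("pics/w2.png",p); np.save("pics/w2.npy",d); np.savez("pics/w2c.npz",**c)
# driver tip direction in scene & grater from wrist
P=cloud("wrist",d,c); hsv=cv2.cvtColor(p,cv2.COLOR_BGR2HSV)
ok=(d>0)&(P[...,0]>.45)&(P[...,0]<.72)&(abs(P[...,1]+.045)<.11)
red=ok&((hsv[...,0]<5)|(hsv[...,0]>174))&(hsv[...,1]>180)&(P[...,2]>.08)
br=ok&(hsv[...,0]>18)&(hsv[...,0]<32)&(hsv[...,1]>120)&(P[...,2]>.07)
for n,m in(("red",red),("brass",br)):
  if m.sum(): print(n,m.sum(),P[m].mean(0),np.argwhere(m).mean(0)[::-1])
p2,_=optics.camera("scene"); cv2.imwrite("pics/s2.png",p2)
E
```

```text
[ 0.3933548  -0.23098308  0.2885221 ] [[-0.867  0.498  0.001]
 [ 0.498  0.867  0.   ]
 [-0.001  0.001 -1.   ]] [-0.53 -0.18  0.88  1.87  0.14  1.39  1.37] 0.02097313129234638
red 404 [ 0.59401339 -0.05833794  0.10422464] [572.51237624 269.0470297 ]
brass 1039 [ 0.59985701 -0.02754238  0.11480699] [613.60442733 264.6612127 ]
```

View pics/w2.png

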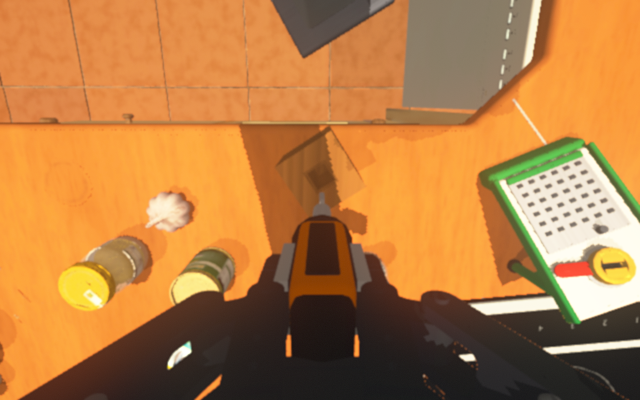

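The wrist view shows the driver flush in the jaws with its blade near (322,200). The brass screw is at (613,265) with its red tab at (572,269). Now I'll fit the grater plane and the screw.

```bash
cat >> h.py <<'E'
def screw(name,p,d,c,yaw=None,verbose=1,zf=.110,u_min=0):
    P=cloud(name,d,c); hsv=cv2.cvtColor(p,cv2.COLOR_BGR2HSV)
    ok=(d>0)&(P[...,0]>.50)&(P[...,0]<.70)&(abs(P[...,1]+.04)<.09)
    red=ok&((hsv[...,0]<6)|(hsv[...,0]>174))&(hsv[...,1]>170)&(P[...,2]>.07)&(P[...,2]<.15)
    br=ok&(hsv[...,0]>16)&(hsv[...,0]<33)&(hsv[...,1]>110)&(P[...,2]>.08)&(P[...,2]<.15)
    w=ok&(hsv[...,1]<60)&(hsv[...,2]>110)&(P[...,2]>.04)&(P[...,2]<.15)
    Q=P[w]; A=np.c_[Q[:,:2],np.ones(len(Q))]; k=np.linalg.lstsq(A,Q[:,2],rcond=None)[0]
    for _ in range(8):
        i=abs(A@k-Q[:,2])<.004; k=np.linalg.lstsq(A[i],Q[i,2],rcond=None)[0]
    y=np.arctan2(k[1],k[0]); print("plane slope",np.degrees(np.arctan(np.hypot(*k[:2]))).round(1),"yaw",y.round(4),i.sum())
    if yaw is None: yaw=y
    s35,c35=np.sin(np.radians(35)),np.cos(np.radians(35)); n=np.array([-s35*np.cos(yaw),-s35*np.sin(yaw),c35]); down=-np.array([c35*np.cos(yaw),c35*np.sin(yaw),s35])
    _,_,st,_=cv2.connectedComponentsWithStats(br.astype(np.uint8)); 
    cs,_=cv2.findContours(br.astype(np.uint8),cv2.RETR_EXTERNAL,cv2.CHAIN_APPROX_NONE); ct=max(cs,key=cv2.contourArea); hull=cv2.convexHull(ct)
    K=c["mtx"];T=np.linalg.inv(c["camera_from_world"]); o=T[:3,3]
    def onp(u,v,p0):
        r=T[:3,:3]@np.array([(u-K[0,2])/K[0,0],(v-K[1,2])/K[1,1],1]); return o+r*np.dot(p0-o,n)/np.dot(r,n)
    hm=np.zeros(br.shape,np.uint8); cv2.drawContours(hm,[ct],-1,1,-1)
    mp=np.median(P[br],0); print("brass med",mp.round(4))
    e=np.array([down,np.cross(n,down)])
    H=np.array([onp(*q[0],mp) for q in hull]); (a,r)=cv2.minEnclosingCircle(((H-mp)@e.T*1000).astype(np.float32)); C=mp+np.array(a)/1000@e
    print("head top centre",C.round(4),"r",round(r,1)); 
    # tab direction: outward line of red pixels
    rv=np.argwhere(red)[:,::-1]; rp=np.array([onp(*q,C) for q in rv]); t=((rp-C)@e.T).mean(0); ang=np.arctan2(t[1],t[0]); print("tab ang from downslope",ang.round(3),"red n",len(rv), "screw angle",(1.4-abs(ang)).round(3))
    return C,n,down,ang,e
E
python3 - <<'E'
from h import *
c=dict(np.load("pics/w2c.npz")); screw("wrist",cv2.imread("pics/w2.png"),np.load("pics/w2.npy"),c)
d=np.load("pics/top0.npy"); screw("top",cv2.imread("pics/top0.png"),d,None or optics.calibration("top"))
E
```

```text
plane slope 33.3 yaw -0.1157 11147
brass med [ 0.6011 -0.0293  0.1138]
head top centre [ 0.6007 -0.029   0.1136] r 19.3
tab ang from downslope 1.317 red n 427 screw angle 0.083
plane slope 33.4 yaw -0.1124 1512
brass med [ 0.6026 -0.0292  0.1162]
head top centre [ 0.6021 -0.0294  0.1159] r 18.2
tab ang from downslope 1.352 red n 48 screw angle 0.048
```

```bash
cat >> h.py <<'E'
def rows(p1,G,N,p0=None,G0=None):
    s=sensors.read_state(); p0=s["eef_pos"] if p0 is None else p0; G0=Rq(s["tool_rot"]) if G0 is None else G0
    rv=(G0.inv()*G).as_rotvec()/N; step=(np.array(p1)-p0)/N; M=G0; q=rv/.08; worst=0
    print("turn per row",q.round(2))
    for i in range(N):
        dv=M.inv().apply(step)/.03; print(dv.round(2).tolist()); M=M*R.from_rotvec((q.round(2)*.08))
    print("final rot err units",((M.inv()*G).as_rotvec()/.08).round(2))
def goal(C,n,down,ang,e,off):
    t=np.cos(ang)*e[0]+np.sin(ang)*e[1]; G=frame(-n,np.cross(-n,t)); 
    if G.as_matrix()[0,1]<0: G=G*R.from_rotvec([0,0,np.pi])
    return C+n*off,G
E
python3 - <<'E'
from h import *
c=dict(np.load("pics/w2c.npz")); a=screw("wrist",cv2.imread("pics/w2.png"),np.load("pics/w2.npy"),c)
p,G=goal(*a,.159); print(p,G.as_matrix().round(3)); rows(p,G,18)
E
```

```text
plane slope 33.3 yaw -0.1157 11147
brass med [ 0.6011 -0.0293  0.1138]
head top centre [ 0.6007 -0.029   0.1136] r 19.3
tab ang from downslope 1.317 red n 427 screw angle 0.083
[ 0.51014444 -0.0184825   0.24382497] [[ 0.316  0.759  0.57 ]
 [ 0.938 -0.341 -0.066]
 [ 0.144  0.555 -0.819]]
turn per row [-0.41 -0.2   0.95]
[0.01, 0.45, 0.08]
[0.04, 0.44, 0.09]
[0.08, 0.44, 0.11]
[0.11, 0.43, 0.12]
[0.15, 0.41, 0.13]
[0.18, 0.39, 0.14]
[0.21, 0.38, 0.15]
[0.24, 0.35, 0.16]
[0.27, 0.33, 0.17]
[0.3, 0.3, 0.17]
[0.32, 0.27, 0.18]
[0.34, 0.24, 0.18]
[0.36, 0.21, 0.18]
[0.38, 0.17, 0.18]
[0.39, 0.14, 0.18]
[0.41, 0.1, 0.18]
[0.42, 0.06, 0.18]
[0.42, 0.03, 0.17]
final rot err units [-0.1  -0.01  0.05]
```

carry_out --motion '[[[0.01,0.45,0.08,-0.41,-0.2,0.95,-1],[0.04,0.44,0.09,-0.41,-0.2,0.95,-1],[0.08,0.44,0.11,-0.41,-0.2,0.95,-1],[0.11,0.43,0.12,-0.41,-0.2,0.95,-1],[0.15,0.41,0.13,-0.41,-0.2,0.95,-1],[0.18,0.39,0.14,-0.41,-0.2,0.95,-1],[0.21,0.38,0.15,-0.41,-0.2,0.95,-1],[0.24,0.35,0.16,-0.41,-0.2,0.95,-1],[0.27,0.33,0.17,-0.41,-0.2,0.95,-1],[0.3,0.3,0.17,-0.41,-0.2,0.95,-1]]]'

```text
clock: 5.58
eef_pos: [0.4578, -0.1122, 0.2632]
tool_rot: [0.116, 0.593, 0.785, 0.134]
force: [0.1, 0.3, -0.6]
opening: 0.021
grasp_force: 88.2
```

carry_out --motion '[[[0.32,0.27,0.18,-0.41,-0.2,0.95,-1],[0.34,0.24,0.18,-0.41,-0.2,0.95,-1],[0.36,0.21,0.18,-0.41,-0.2,0.95,-1],[0.38,0.17,0.18,-0.41,-0.2,0.95,-1],[0.39,0.14,0.18,-0.41,-0.2,0.95,-1],[0.41,0.1,0.18,-0.41,-0.2,0.95,-1],[0.42,0.06,0.18,-0.41,-0.2,0.95,-1],[0.42,0.03,0.17,-0.41,-0.2,0.95,-1],[0,0,0,0,0,0,-1],[0,0,0,0,0,0,-1]]]'

```text
clock: 6.42
eef_pos: [0.5094, -0.0185, 0.2436]
tool_rot: [0.195, 0.786, 0.543, 0.223]
force: [-0.7, -0.2, -1.5]
opening: 0.0208
grasp_force: 88.2
```

```bash
python3 - <<'E'
from h import *
s=sensors.read_state(); print(s["eef_pos"],s["joints"].round(2))
c=optics.calibration("wrist"); p,d=optics.camera("wrist"); cv2.imwrite("pics/w3.png",p); np.save("pics/w3.npy",d); np.savez("pics/w3c.npz",**c)
a=screw("wrist",p,d,c); g,G=goal(*a,.159); print(g); plan([g]); turn(G)
E
```

```text
[ 0.50936133 -0.01846911  0.24355508] [-0.22 -0.3   0.06  2.24  0.29  0.63 -0.7 ]
plane slope 33.5 yaw -0.1247 13784
brass med [ 0.6031 -0.0245  0.1154]
head top centre [ 0.6018 -0.0269  0.1147] r 18.2
tab ang from downslope 1.567 red n 7 screw angle -0.167
[ 0.51131006 -0.01551145  0.24492871]
to [ 0.51131006 -0.01551145  0.24492871] units [0.14 0.02 0.  ] rows 0.1
turn units [-0.12 -0.08 -2.96]
```

View pics/w3.png

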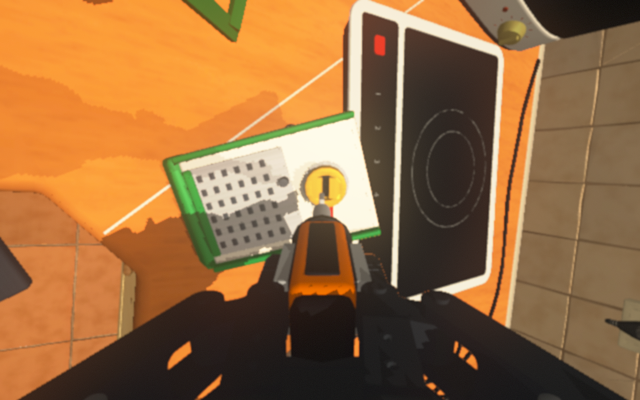

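The view shows the driver over the grater: brass head centre at about (325,186), its dark slot nearly vertical in the picture, and the shank tip at (323,210). Next I'll measure the slot and the deck edges directly.

```bash
python3 - <<'E'
from h import *
c=dict(np.load("pics/w3c.npz")); p=cv2.imread("pics/w3.png"); d=np.load("pics/w3.npy")
C,n,down,ang,e=screw("wrist",p,d,c); K=c["mtx"];T=np.linalg.inv(c["camera_from_world"]);o=T[:3,3]
def onp(u,v,p0):
    r=T[:3,:3]@np.array([(u-K[0,2])/K[0,0],(v-K[1,2])/K[1,1],1]); return o+r*np.dot(p0-o,n)/np.dot(r,n)
g=cv2.cvtColor(p,cv2.COLOR_BGR2GRAY); hsv=cv2.cvtColor(p,cv2.COLOR_BGR2HSV)
roi=np.zeros(g.shape,np.uint8); cv2.circle(roi,(325,185),15,1,-1); roi[200:]=0
m=(roi>0)&(g<75); uv=np.argwhere(m)[:,::-1]; W=np.array([onp(*q,C) for q in uv]); X=(W-C)@e.T
print("slot px",len(uv),uv.mean(0),"centre off (down,side) mm",(X.mean(0)*1000).round(1)); w,v=np.linalg.eigh(np.cov(X.T)); l=v[:,1]; l=l*np.sign(l[1]); print("slot angle from down",np.arctan2(l[1],l[0]),"ext mm",np.ptp(X@v,axis=0)*1000)
# rail edges: green pixels, line at outer upper rail
gr=(hsv[...,0]>45)&(hsv[...,0]<85)&(hsv[...,1]>100); gr[:,:150]=0; gr[:, 390:]=0; gr[:100]=0
uv=np.array([(u,np.argmax(gr[:,u])) for u in range(195,345) if gr[:,u].any()],np.float32); 
W=np.array([onp(*q,C) for q in uv]); vx,vy,x0,y0=cv2.fitLine((W[:,:2]*1000).astype(np.float32),cv2.DIST_HUBER,0,.01,.01).ravel(); print("rail1 yaw",np.arctan(vy/vx))
# right deck edge: white boundary at high end
a=cv2.resize(p[140:240,250:400],None,fx=5,fy=5,interpolation=cv2.INTER_CUBIC); cv2.imwrite("pics/c3.png",a)
E
```

```text
plane slope 33.5 yaw -0.1247 13784
brass med [ 0.6031 -0.0245  0.1154]
head top centre [ 0.6018 -0.0269  0.1147] r 18.2
tab ang from downslope 1.567 red n 7 screw angle -0.167Traceback (most recent call last):
  File "<stdin>", line 8, in <module>
ValueError: operands could not be broadcast together with shapes (0,) (3,)
```

```bash
cat > slot.py <<'E'
from h import *
def slot(p,d,c,cu,cv_,rad,vmax,C=None):
    if C is None: C,n,down,ang,e=screw("wrist",p,d,c,yaw=-.115)
    K=c["mtx"];T=np.linalg.inv(c["camera_from_world"]);o=T[:3,3]
    def onp(u,v,p0):
        r=T[:3,:3]@np.array([(u-K[0,2])/K[0,0],(v-K[1,2])/K[1,1],1]); return o+r*np.dot(p0-o,n)/np.dot(r,n)
    g=cv2.cvtColor(p,cv2.COLOR_BGR2GRAY); hsv=cv2.cvtColor(p,cv2.COLOR_BGR2HSV)
    roi=np.zeros(g.shape,np.uint8); cv2.circle(roi,(cu,cv_),rad,1,-1); roi[vmax:]=0
    t=0.5*(np.percentile(g[roi>0],2)+np.percentile(g[roi>0],70)); print("thr",t)
    m=(roi>0)&(g<t); uv=np.argwhere(m)[:,::-1]; X=(np.array([onp(*q,C) for q in uv])-C)@e.T
    print("slot px",len(uv),uv.mean(0).round(1),"off(down,side) mm",(X.mean(0)*1000).round(1)); w,v=np.linalg.eigh(np.cov(X.T)); l=v[:,1]; l=l*np.sign(l[1]); a=np.arctan2(l[1],l[0]); print("slot angle from down",a.round(3),"ext mm",(np.ptp(X@v,axis=0)*1000).round(1))
    gr=(hsv[...,0]>45)&(hsv[...,0]<85)&(hsv[...,1]>100); gr[:100]=0
    uv=np.array([(u,np.argmax(gr[:,u])) for u in range(195,345) if gr[:,u].any()],np.float32)
    W=np.array([onp(*q,C) for q in uv])[:,:2]*1000; vx,vy,_,_=cv2.fitLine(W.astype(np.float32),cv2.DIST_HUBER,0,.01,.01).ravel(); print("rail yaw",np.arctan(vy/vx))
    return C,n,down,a,e
E
python3 - <<'E'
from slot import *
c=dict(np.load("pics/w3c.npz")); p=cv2.imread("pics/w3.png"); d=np.load("pics/w3.npy")
cv2.imwrite("pics/c3.png",cv2.resize(p[140:240,250:400],None,fx=5,fy=5,interpolation=cv2.INTER_CUBIC))
a=slot(p,d,c,325,185,14,200)
g,G=goal(*a,.159); print(g); plan([g]); turn(G)
E
```

```text
plane slope 33.5 yaw -0.1247 13784
brass med [ 0.6031 -0.0245  0.1154]
head top centre [ 0.6018 -0.0269  0.1147] r 18.2
tab ang from downslope 1.559 red n 7 screw angle -0.159
thr 144.5
slot px 158 [325.  187.2] off(down,side) mm [-0.   0.8]
slot angle from down 1.25 ext mm [ 7.1 20.3]
rail yaw -0.115119725
[ 0.51120922 -0.0163911   0.24491514]
to [ 0.51120922 -0.0163911   0.24491514] units [0.11 0.03 0.  ] rows 0.1
turn units [-0.11  0.01  0.91]
```

View pics/c3.png

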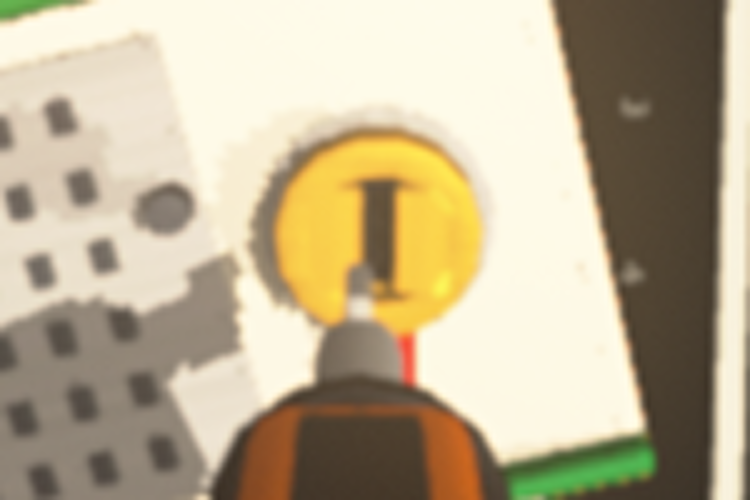

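The enlarged crop shows the slot running from about (380,185) to (383,290), nearly vertical. The blade tip at (360,270) sits left of it and spoiled the mask, so I'll exclude it.

```bash
python3 - <<'E'
from h import *
c=dict(np.load("pics/w3c.npz")); p=cv2.imread("pics/w3.png"); d=np.load("pics/w3.npy")
C,n,down,_,e=screw("wrist",p,d,c,yaw=-.115)
K=c["mtx"];W2C=c["camera_from_world"];T=np.linalg.inv(W2C);o=T[:3,3]
def onp(u,v):
    r=T[:3,:3]@np.array([(u-K[0,2])/K[0,0],(v-K[1,2])/K[1,1],1]); return o+r*np.dot(C-o,n)/np.dot(r,n)
def proj(w): q=W2C[:3,:3]@w+W2C[:3,3]; q=K@q; return q[:2]/q[2]
g=cv2.cvtColor(p,cv2.COLOR_BGR2GRAY).astype(float)
pts=[]
for v in range(178,197):
    r=g[v,318:335]; w=np.clip(150-r,0,None); u=np.arange(318,335); w[u<(320 if v<190 else 324)]=0
    if w.sum()>100: pts.append((v,(u*w).sum()/w.sum(),w.sum()))
print(np.round(pts,1).tolist())
q=np.array(pts); q=q[(q[:,0]>=178)&(q[:,0]<=190)]; f=np.polyfit(q[:,0],q[:,1],1); A=onp(np.polyval(f,177),177);B=onp(np.polyval(f,197),197); t=(B-A)@e.T; print("slot ang",np.arctan2(t[1],t[0]))
s=sensors.read_state(); M=Rq(s["tool_rot"]).as_matrix(); tip=s["eef_pos"]+.114*M[:,2]
print("tip world",tip,"tip px",proj(tip),"slot axis vs tool x", np.degrees(np.arctan2(np.dot(B-A,M[:,1]),np.dot(B-A,M[:,0]))))
print("proj C",proj(C),"tool x dir px",proj(C+.01*M[:,0])-proj(C-.01*M[:,0]), "tool z vs -n deg",np.degrees(np.arccos(-M[:,2]@n)))
h=cv2.inRange(cv2.cvtColor(p,cv2.COLOR_BGR2HSV),(16,110,100),(33,255,255)); print("brass bbox rows/cols",[ (np.argwhere(h[160:215,300:350]>0)+[160,300]).min(0),(np.argwhere(h[160:215,300:350]>0)+[160,300]).max(0)])
E
```

```text
plane slope 33.5 yaw -0.1247 13784
brass med [ 0.6031 -0.0245  0.1154]
head top centre [ 0.6018 -0.0269  0.1147] r 18.2
tab ang from downslope 1.559 red n 7 screw angle -0.159
[[178.0, 325.4, 350.0], [179.0, 325.5, 341.0], [180.0, 325.4, 347.0], [181.0, 325.4, 349.0], [182.0, 325.4, 356.0], [183.0, 325.4, 353.0], [184.0, 325.4, 350.0], [185.0, 325.4, 354.0], [186.0, 325.3, 358.0], [187.0, 325.4, 361.0], [188.0, 325.3, 361.0], [189.0, 325.4, 359.0], [190.0, 325.8, 302.0], [191.0, 325.8, 302.0], [192.0, 325.9, 298.0], [193.0, 325.9, 287.0], [194.0, 325.9, 270.0], [195.0, 326.0, 221.0]]
slot ang 1.332892105361149
tip world [ 0.57368344 -0.02638006  0.15013921] tip px [322.02225313 205.46961005] slot axis vs tool x 179.4249238640148
proj C [324.69040096 186.38934715] tool x dir px [  0.06253042 -22.91292803] tool z vs -n deg 0.5177541216560536
brass bbox rows/cols [array([166, 304]), array([206, 345])]
```

```bash
python3 - <<'E'
from h import *
c=dict(np.load("pics/w3c.npz")); p=cv2.imread("pics/w3.png"); d=np.load("pics/w3.npy")
C,n,down,_,e=screw("wrist",p,d,c,yaw=-.115)
K=c["mtx"];T=np.linalg.inv(c["camera_from_world"]);o=T[:3,3]
r=T[:3,:3]@np.array([(325.4-K[0,2])/K[0,0],(187.4-K[1,2])/K[1,1],1]); S=o+r*np.dot(C-o,n)/np.dot(r,n)
s=sensors.read_state(); M=Rq(s["tool_rot"]); tip=s["eef_pos"]+.114*M.as_matrix()[:,2]
print("S",S,"tip->S in tool mm",M.inv().apply(S-tip)*1000)
ang=1.333; g,G=goal(S,n,down,ang,e,.114+.008); print(g); plan([g]); turn(G)
E
```

```text
plane slope 33.5 yaw -0.1247 13784
brass med [ 0.6031 -0.0245  0.1154]
head top centre [ 0.6018 -0.0269  0.1147] r 18.2
tab ang from downslope 1.559 red n 7 screw angle -0.159
S [ 0.60199211 -0.02788713  0.11488264] tip->S in tool mm [ 2.44815296  2.84186256 45.08446194]
[ 0.53247799 -0.01985758  0.21481919]
to [ 0.53247799 -0.01985758  0.21481919] units [0.08 0.06 1.24] rows 1.2
turn units [-0.11  0.01 -0.13]
```

carry_out --motion '[[[0.04,0.03,0.3,-0.05,0,-0.06,-1],[0.04,0.03,0.35,-0.06,0,-0.06,-1],[0,0,0.35,0,0,0,-1],[0,0,0.24,0,0,0,-1],[0,0,0,0,0,0,-1],[0,0,0,0,0,0,-1]]]'

```text
clock: 6.97
eef_pos: [0.5333, -0.0199, 0.216]
tool_rot: [0.199, 0.783, 0.544, 0.226]
force: [-0.5, 0.1, -1.1]
opening: 0.0212
grasp_force: 88.2
```

```bash
python3 - <<'E'
from h import *
S=np.array([.60199,-.02789,.11488]); n=np.array([-.5698,.0658,.8192]); n/=np.linalg.norm(n); s=sensors.read_state(); M=Rq(s["tool_rot"]); tip=s["eef_pos"]+.114*M.as_matrix()[:,2]
print(s["eef_pos"],"tip->S mm",M.inv().apply(S-tip)*1000,"tilt",M.inv().apply(-n))
c=optics.calibration("wrist"); p,d=optics.camera("wrist"); K=c["mtx"];W=c["camera_from_world"]
for w in(S,tip,tip+.009*M.as_matrix()[:,0],tip-.009*M.as_matrix()[:,0]): q=K@(W[:3,:3]@w+W[:3,3]); print((q[:2]/q[2]).round(1), "crop",((q[:2]/q[2]-[290,150])*9).round())
cv2.imwrite("pics/c4.png",cv2.resize(p[150:215,290:365],None,fx=9,fy=9,interpolation=cv2.INTER_CUBIC))
E
```

```text
[ 0.53327372 -0.01987505  0.21596491] tip->S mm [-0.37807346 -1.40804814  8.48347129] tilt [ 8.13378479e-05 -1.28616822e-03  9.99999170e-01]
[319.2 201.9] crop [262. 467.]
[321.  204.6] crop [279. 492.]
[321.  192.6] crop [279. 383.]
[321.  216.4] crop [279. 598.]
```

View pics/c4.png

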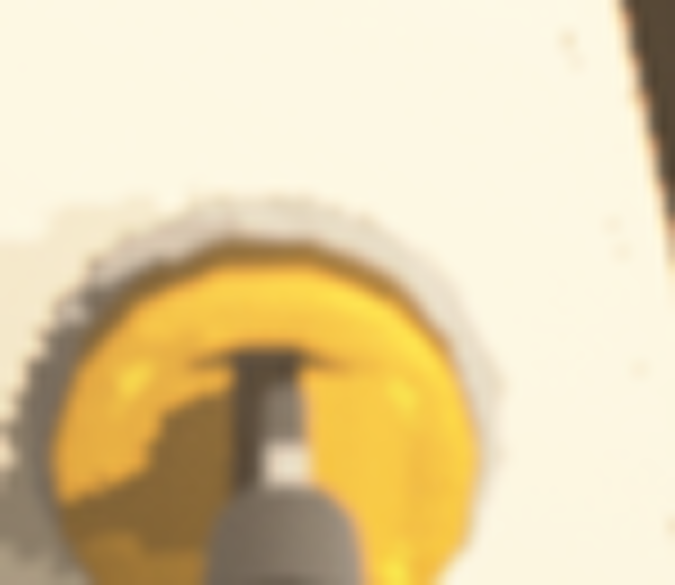

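The crop shows the slot centred near u=268 with the blade at u≈283, parallel to it and about 1.4 mm too far right. I'll shift it and descend.

carry_out --motion '[[[-0.035,-0.045,0,0,0,0,-1],[0,0,0,0,0,0,-1],[0,0,0,0,0,0,-1]]]'

```text
clock: 7.27
eef_pos: [0.5321, -0.0199, 0.2159]
tool_rot: [0.2, 0.783, 0.544, 0.227]
force: [-0.2, 0.1, -1.6]
opening: 0.0212
grasp_force: 88.2
```

```bash
cat > tp.py <<'E'
from h import *
S=np.array([.60199,-.02789,.11488]); s=sensors.read_state(); M=Rq(s["tool_rot"]); tip=s["eef_pos"]+.114*M.as_matrix()[:,2]
print("tip->S mm",(M.inv().apply(S-tip)*1000).round(2),"F tool",M.inv().apply(s["force"]).round(1),"T",M.inv().apply(s["ft_torque"]).round(2),"j",s["joints"].round(2))
n=np.array([-.5698,.0658,.8192]); print("tilt",M.inv().apply(-n).round(4)); x=M.as_matrix()[:,0]
E
python3 tp.py
```

```text
tip->S mm [-0.09 -0.71  9.04] F tool [-0.2 -1.1  1.2] T [ 0.75 -0.14 -0.  ] j [-0.21 -0.22  0.07  2.25  0.32  0.53 -0.72]
tilt [-0.001 -0.003  1.   ]
```

carry_out --motion '[[[-0.025,-0.025,0,0,0,0,-1],[0,0,0,0,0,0,-1],[0,0,0.1,0,0,0,-1],[0,0,0.1,0,0,0,-1],[0,0,0,0,0,0,-1],[0,0,0,0,0,0,-1]]]'

```text
clock: 7.77
eef_pos: [0.5348, -0.0208, 0.2096]
tool_rot: [0.199, 0.783, 0.544, 0.226]
force: [-0.1, -0.6, -1.0]
opening: 0.0213
grasp_force: 88.2
```

```bash
python3 tp.py
```

```text
tip->S mm [0.84 0.59 2.38] F tool [-0.7 -0.4  0.7] T [ 0.75 -0.2  -0.03] j [-0.21 -0.2   0.07  2.25  0.32  0.52 -0.73]
tilt [-4.0e-04 -1.9e-03  1.0e+00]
```

```bash
python3 - <<'E'
from h import *
p,d=optics.camera("wrist"); g=cv2.cvtColor(p,cv2.COLOR_BGR2GRAY); print("cols 308..334")
for v in range(180,214,2): print(v,g[v,308:335].tolist())
E
```

```text
cols 308..334
180 [128, 116, 109, 110, 115, 121, 130, 146, 164, 175, 178, 180, 180, 182, 182, 184, 185, 186, 187, 183, 174, 160, 146, 140, 140, 146, 156]
182 [113, 123, 139, 159, 175, 186, 193, 199, 203, 205, 206, 206, 207, 208, 208, 210, 210, 211, 211, 212, 214, 213, 208, 200, 186, 170, 156]
184 [173, 184, 192, 196, 199, 200, 201, 201, 201, 200, 200, 200, 202, 202, 203, 203, 203, 203, 203, 205, 207, 208, 211, 213, 216, 217, 218]
186 [194, 197, 198, 198, 198, 199, 199, 198, 198, 197, 196, 196, 196, 196, 196, 196, 195, 195, 196, 197, 198, 200, 201, 203, 206, 207, 209]
188 [196, 200, 201, 201, 200, 200, 198, 198, 195, 187, 174, 166, 160, 159, 159, 161, 161, 163, 173, 186, 192, 196, 199, 200, 202, 203, 206]
190 [183, 187, 190, 188, 180, 166, 156, 152, 145, 128, 108, 87, 81, 81, 81, 82, 82, 88, 108, 129, 146, 161, 172, 182, 190, 194, 197]
192 [181, 181, 180, 181, 179, 176, 175, 175, 172, 157, 122, 94, 93, 98, 98, 92, 84, 97, 148, 184, 189, 189, 189, 192, 194, 194, 196]
194 [180, 181, 179, 179, 178, 171, 163, 171, 179, 161, 120, 106, 117, 124, 125, 120, 103, 104, 159, 194, 200, 199, 199, 
[... 577 characters left out ...]

204 [107, 105, 106, 107, 107, 109, 109, 109, 107, 106, 111, 126, 138, 143, 147, 149, 140, 136, 161, 188, 196, 197, 197, 198, 199, 200, 201]
206 [105, 106, 106, 107, 107, 107, 107, 107, 106, 107, 110, 112, 115, 119, 123, 127, 130, 134, 142, 157, 178, 191, 197, 197, 199, 200, 201]
208 [104, 105, 105, 106, 106, 107, 104, 104, 105, 106, 110, 113, 116, 119, 123, 128, 131, 134, 139, 144, 154, 176, 192, 198, 199, 200, 201]
210 [104, 104, 105, 105, 105, 104, 104, 104, 105, 107, 109, 112, 116, 120, 124, 127, 131, 134, 138, 144, 151, 165, 186, 196, 199, 200, 200]
212 [108, 104, 104, 104, 104, 103, 103, 104, 105, 106, 109, 111, 115, 121, 124, 128, 131, 135, 138, 143, 149, 158, 181, 195, 199, 200, 201]
```

carry_out --motion '[[[0,0,0.06,0,0,0,-1],[0,0,0.06,0,0,0,-1],[0,0,0.06,0,0,0,-1],[0,0,0.06,0,0,0,-1],[0,0,0.04,0,0,0,-1],[0,0,0,0,0,0,-1],[0,0,0,0,0,0,-1]]]'

```text
clock: 8.4
eef_pos: [0.5396, -0.0213, 0.2032]
tool_rot: [0.2, 0.783, 0.544, 0.226]
force: [-3.7, 0.3, 1.2]
opening: 0.0212
grasp_force: 88.8
```

```bash
python3 tp.py
```

```text
tip->S mm [ 0.63  0.27 -5.67] F tool [-0.7 -2.3 -3.1] T [ 1.01 -0.3  -0.  ] j [-0.21 -0.18  0.07  2.25  0.33  0.5  -0.73]
tilt [-7.0e-04 -2.4e-03  1.0e+00]
```

carry_out --motion '[[[0,0,0.04,0,0,0,-1],[0,0,0.04,0,0,0,-1],[0,0,0.04,0,0,0,-1],[0,0,0,0,0,0,-1],[0,0,0,0,0,0,-1]]]'

```text
clock: 8.82
eef_pos: [0.5412, -0.0211, 0.2028]
tool_rot: [0.2, 0.783, 0.544, 0.227]
force: [-52.9, 4.3, 48.2]
opening: 0.021
grasp_force: 97.6
```

```bash
python3 tp.py
```

```text
tip->S mm [ 0.06 -0.68 -6.88] F tool [ -5.5 -14.7 -70. ] T [ 5.09 -1.89 -0.01] j [-0.21 -0.17  0.07  2.24  0.33  0.49 -0.73]
tilt [-9.0e-04 -3.2e-03  1.0e+00]
```

carry_out --motion '[[[0,0,-0.03,0,0,0,-1],[0,0,-0.025,0,0,0,-1],[0,0,0,0,0,0,-1],[0,0,0,0,0,0,-1]]]'

```text
clock: 9.15
eef_pos: [0.5404, -0.0212, 0.2029]
tool_rot: [0.2, 0.783, 0.544, 0.227]
force: [-30.4, 2.7, 27.7]
opening: 0.0207
grasp_force: 93.2
```

```bash
python3 tp.py
```

```text
tip->S mm [ 0.34 -0.13 -6.34] F tool [ -2.9  -8.6 -40.2] T [ 3.31 -1.26 -0.07] j [-0.21 -0.18  0.07  2.25  0.33  0.5  -0.73]
tilt [-9.0e-04 -2.8e-03  1.0e+00]
```

carry_out --motion '[[[0,0,-0.02,0,0,0,-1],[0,0,0,0,0,0.4,-1],[0,0,0,0,0,0.5,-1],[0,0,0,0,0,0.5,-1],[0,0,0,0,0,0.5,-1],[0,0,0,0,0,0.5,-1],[0,0,0,0,0,0,-1]]]'

```text
clock: 9.73
eef_pos: [0.5406, -0.0213, 0.2034]
tool_rot: [0.177, 0.832, 0.466, 0.245]
force: [-17.9, 1.5, 17.9]
opening: 0.0211
grasp_force: 91.7
```

```bash
cat >> tp.py <<'E'
e=np.array([[-.8136,.0940,-.5736],[0,0,0]]); e[1]=np.cross(n,e[0]); a=np.arctan2(-e[1]@x,-e[0]@x); print("blade ang from down",a.round(3),"Fz/world",s["force"].round(1))
E
python3 tp.py
```

```text
tip->S mm [ 0.16 -0.7  -6.1 ] F tool [ -2.3  -3.7 -25. ] T [ 1.81 -1.13 -0.1 ] j [-0.18 -0.18  0.05  2.24  0.32  0.49 -0.92]
tilt [-0.0019 -0.0034  1.    ]
blade ang from down 1.136 Fz/world [-17.9   1.5  17.9]
```

carry_out --motion '[[[0,0,0,0,0,0.7,-1],[0,0,0,0,0,0.7,-1],[0,0,0,0,0,0.7,-1],[0,0,0,0,0,0.7,-1],[0,0,0,0,0,0.7,-1],[0,0,0,0,0,0.7,-1],[0,0,0,0,0,0.7,-1],[0,0,0,0,0,0.7,-1],[0,0,0,0,0,0,-1]]]'

```text
clock: 10.48
eef_pos: [0.5403, -0.0214, 0.2032]
tool_rot: [0.118, 0.915, 0.269, 0.278]
force: [-20.0, 1.0, 18.0]
opening: 0.0206
grasp_force: 91.9
```

```bash
python3 tp.py
```

```text
tip->S mm [ 0.24 -0.67 -6.11] F tool [ -5.4  -2.8 -26.2] T [ 1.27 -2.09 -0.09] j [-0.11 -0.17 -0.01  2.24  0.29  0.49 -1.35]
tilt [-0.0025 -0.0022  1.    ]
blade ang from down 0.687 Fz/world [-20.   1.  18.]
```

carry_out --motion '[[[0,0,0,0,0,0.7,-1],[0,0,0,0,0,0.7,-1],[0,0,0,0,0,0.7,-1],[0,0,0,0,0,0.7,-1],[0,0,0,0,0,0.7,-1],[0,0,0,0,0,0.7,-1],[0,0,0,0,0,0.7,-1],[0,0,0,0,0,0.7,-1],[0,0,0,0,0,0.7,-1],[0,0,0,0,0,0,-1]]]'

```text
clock: 11.32
eef_pos: [0.5401, -0.0215, 0.203]
tool_rot: [0.045, 0.953, 0.032, 0.299]
force: [-21.6, 2.0, 19.4]
opening: 0.021
grasp_force: 92.2
```

```bash
python3 tp.py
```

```text
tip->S mm [ 0.28 -0.73 -6.14] F tool [ -6.5  -0.7 -28.3] T [ 0.14 -2.73 -0.07] j [-0.04 -0.17 -0.08  2.24  0.27  0.48 -1.83]
tilt [-2.6e-03 -9.0e-04  1.0e+00]
blade ang from down 0.183 Fz/world [-21.6   2.   19.4]
```

carry_out --motion '[[[0,0,0,0,0,0.35,-1],[0,0,0,0,0,0.35,-1],[0,0,0,0,0,0.35,-1],[0,0,0,0,0,0.35,-1],[0,0,0,0,0,0.35,-1],[0,0,0,0,0,0.35,-1],[0,0,0,0,0,0.35,-1],[0,0,0,0,0,0.35,-1],[0,0,0,0,0,0.35,-1],[0,0,0,0,0,0,-1]]]'

```text
clock: 12.15
eef_pos: [0.54, -0.0215, 0.2029]
tool_rot: [0.007, 0.949, -0.087, 0.302]
force: [-22.3, 0.0, 20.2]
opening: 0.0211
grasp_force: 92.3
```

```bash
python3 tp.py
```

```text
tip->S mm [ 0.28 -0.82 -6.16] F tool [ -6.3   3.  -29.3] T [-0.63 -2.81 -0.15] j [-0.   -0.16 -0.11  2.24  0.26  0.48 -2.07]
tilt [-2.4e-03 -4.0e-04  1.0e+00]
blade ang from down -0.068 Fz/world [-22.3   0.   20.2]
```

carry_out --motion '[[[0,0,0,0,0,0.3,-1],[0,0,0,0,0,0.3,-1],[0,0,0,0,0,0.3,-1],[0,0,0,0,0,0,-1],[0,0,0,0,0,0,-1]]]'

```text
clock: 12.57
eef_pos: [0.5404, -0.0211, 0.2032]
tool_rot: [-0.004, 0.946, -0.12, 0.302]
force: [-19.8, 2.4, 17.5]
opening: 0.021
grasp_force: 91.7
```

```bash
python3 tp.py
```

```text
tip->S mm [-0.32 -0.24 -6.11] F tool [ -6.1   0.8 -25.8] T [-0.32 -2.34 -0.03] j [ 0.01 -0.16 -0.12  2.24  0.25  0.48 -2.13]
tilt [-3.4e-03  7.0e-04  1.0e+00]
blade ang from down -0.138 Fz/world [-19.8   2.4  17.5]
```

carry_out --motion '[[[0,0,0,0,0,0.3,-1],[0,0,0,0,0,0.3,-1],[0,0,0,0,0,0,-1],[0,0,0,0,0,0,-1]]]'

```text
clock: 12.9
eef_pos: [0.5406, -0.021, 0.2033]
tool_rot: [-0.011, 0.942, -0.143, 0.302]
force: [-18.3, 1.9, 16.8]
opening: 0.0208
grasp_force: 91.6
```

```bash
python3 tp.py; python3 - <<'E'
from h import *
p,d=optics.camera("wrist"); c=optics.calibration("wrist")
try: C,n,down,_,e=screw("wrist",p,d,c,yaw=-.115)
except Exception as x: print(x)
cv2.imwrite("pics/w5.png",cv2.resize(p[100:300,200:460],None,fx=3,fy=3,interpolation=cv2.INTER_CUBIC)); t,dt=optics.camera("top"); cv2.imwrite("pics/t5.png",t); screw("top",t,dt,optics.calibration("top"),yaw=-.115)
E
```

```text
tip->S mm [-0.52 -0.04 -6.1 ] F tool [ -5.2   1.2 -24.3] T [-0.3  -2.11 -0.12] j [ 0.01 -0.16 -0.13  2.24  0.25  0.48 -2.18]
tilt [-0.0037  0.0011  1.    ]
blade ang from down -0.185 Fz/world [-18.3   1.9  16.8]
plane slope 33.9 yaw -0.1148 9828
brass med [ 0.6062 -0.0314  0.1196]
head top centre [ 0.6023 -0.0284  0.1167] r 18.3
operands could not be broadcast together with shapes (0,) (3,) 
plane slope 33.5 yaw -0.1029 704
brass med [ 0.6044 -0.0343  0.1195]
head top centre [ 0.6022 -0.0302  0.1176] r 17.7Traceback (most recent call last):
  File "<stdin>", line 5, in <module>
  File "h.py", line 46, in screw
    rv=np.argwhere(red)[:,::-1]; rp=np.array([onp(*q,C) for q in rv]); t=((rp-C)@e.T).mean(0); ang=np.arctan2(t[1],t[0]); print("tab ang from downslope",ang.round(3),"red n",len(rv), "screw angle",(1.4-abs(ang)).round(3))
                                                                           ~~^~
ValueError: operands could not be broadcast together with shapes (0,) (3,)
```

View pics/w5.png

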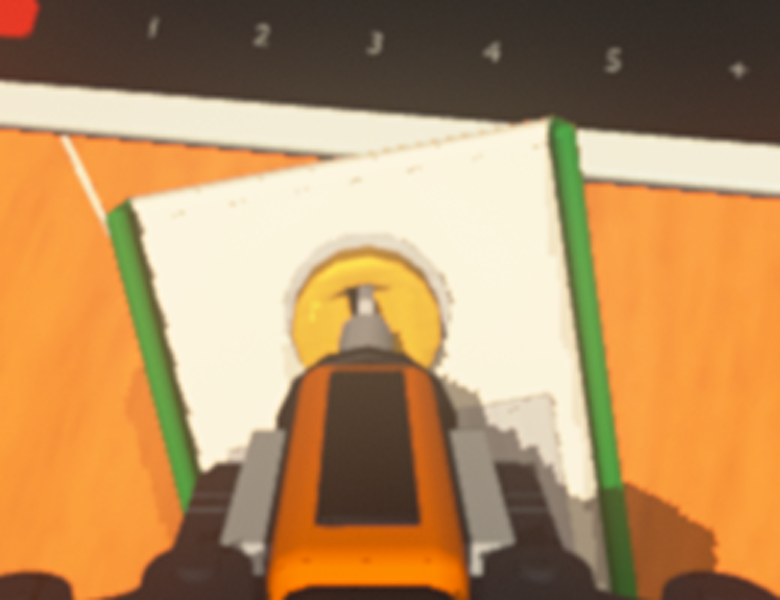

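The crop shows the blade seated in the slot at (365,295), and the head now turned close to downslope. The tab is hidden behind the driver. I'll keep turning gently until the torque rises.

carry_out --motion '[[[0,0,0,0,0,0.25,-1],[0,0,0,0,0,0.25,-1],[0,0,0,0,0,0,-1],[0,0,0,0,0,0,-1]]]'

```text
clock: 13.33
eef_pos: [0.5405, -0.021, 0.2033]
tool_rot: [-0.017, 0.939, -0.161, 0.302]
force: [-18.6, 1.9, 17.6]
opening: 0.0207
grasp_force: 91.7
```

```bash
python3 tp.py
```

```text
tip->S mm [-0.48 -0.03 -6.09] F tool [ -5.    1.3 -25.2] T [-0.45 -2.13 -0.16] j [ 0.02 -0.16 -0.14  2.24  0.25  0.48 -2.22]
tilt [-0.0036  0.0012  1.    ]
blade ang from down -0.225 Fz/world [-18.6   1.9  17.6]
```

```bash
python3 - <<'E'
from h import *
def red(p): h=cv2.cvtColor(p,cv2.COLOR_BGR2HSV); return ((h[...,0]<6)|(h[...,0]>174))&(h[...,1]>150)&(h[...,2]>90)
for n in("scene","top"):
    p,d=optics.camera(n); c=optics.calibration(n); K=c["mtx"];W=c["camera_from_world"]
    S=np.array([.602,-.028,.115]); down=np.array([-.8136,.094,-.5736]); n_=np.array([-.5698,.0658,.8192]); sd=np.cross(n_,down)
    pr=lambda w:(lambda q:(q[:2]/q[2]).round(1))(K@(W[:3,:3]@w+W[:3,3]))
    u,v=pr(S).astype(int); m=red(p)[v-30:v+30,u-30:u+30]; a=np.argwhere(m)+[v-30,u-30]
    print(n,"S",u,v,"expected tab stop 0:",pr(S+.03*down-.004*n_),"at .2 left:",pr(S+.03*(np.cos(.2)*down+np.sin(.2)*sd)-.004*n_),"red",len(a),a.mean(0)[::-1] if len(a) else "", [tuple(x[::-1]) for x in a][:25])
    cv2.imwrite(f"pics/{n}6.png",p); np.save(f"pics/{n}6.npy",d)
p=cv2.imread("pics/scene6.png"); cv2.imwrite("pics/s6.png",cv2.resize(p[130:230,270:380],None,fx=6,fy=6,interpolation=cv2.INTER_CUBIC))
E
```

```text
scene S 328 167 expected tab stop 0: [322.8 174.9] at .2 left: [323.9 175.6] red 37 [333.97297297 169.54054054] [(np.int64(347), np.int64(159)), (np.int64(348), np.int64(159)), (np.int64(349), np.int64(159)), (np.int64(350), np.int64(159)), (np.int64(351), np.int64(159)), (np.int64(347), np.int64(160)), (np.int64(348), np.int64(160)), (np.int64(349), np.int64(160)), (np.int64(350), np.int64(160)), (np.int64(351), np.int64(160)), (np.int64(352), np.int64(160)), (np.int64(348), np.int64(161)), (np.int64(349), np.int64(161)), (np.int64(350), np.int64(161)), (np.int64(351), np.int64(161)), (np.int64(352), np.int64(161)), (np.int64(324), np.int64(173)), (np.int64(323), np.int64(174)), (np.int64(322), np.int64(175)), (np.int64(324), np.int64(175)), (np.int64(325), np.int64(175)), (np.int64(322), np.int64(176)), (np.int64(323), np.int64(176)), (np.int64(324), np.int64(176)), (np.int64(325), np.int64(176))]
top S 278 146 expected tab stop 0: [277.6 157. ] at .2 left: [279.9 157.2] red 0  []
```

```bash
cat > tab.py <<'E'
from h import *
S=np.array([.602,-.0282,.115]); down=np.array([-.8136,.094,-.5736]); n=np.array([-.5698,.0658,.8192]); sd=np.cross(n,down)
def tab(p,name,c):
    K=c["mtx"];T=np.linalg.inv(c["camera_from_world"]);o=T[:3,3]
    h=cv2.cvtColor(p,cv2.COLOR_BGR2HSV); m=((h[...,0]<6)|(h[...,0]>174))&(h[...,1]>150)&(h[...,2]>90)
    X=[]
    for v,u in np.argwhere(m):
        r=T[:3,:3]@np.array([(u-K[0,2])/K[0,0],(v-K[1,2])/K[1,1],1]); w=o+r*np.dot(S-.004*n-o,n)/np.dot(r,n)
        q=np.array([(w-S)@down,(w-S)@sd])
        if .01<np.hypot(*q)<.05: X.append(q)
    if X: X=np.array(X); a=np.arctan2(X[:,1],X[:,0]); print(name,len(X),"mean mm",(X.mean(0)*1000).round(1),"ang",np.arctan2(*X.mean(0)[::-1]).round(3),"r",np.hypot(*X.T).min().round(3),np.hypot(*X.T).max().round(3),"ang range",a.min().round(2),a.max().round(2))
if __name__=="__main__":
    import sys
    for n_ in ("scene","top"):
        for k in sys.argv[1:]: tab(cv2.imread(f"pics/{n_}{k}.png"),n_+k,optics.calibration(n_))
E
python3 tab.py 0 6
```

```text
scene0 27 mean mm [11.2 33.1] ang 1.244 r 0.022 0.049 ang range 0.98 1.45
scene6 21 mean mm [35.9  3.9] ang 0.109 r 0.023 0.048 ang range -0.1 0.37
top0 52 mean mm [ 7.5 32.1] ang 1.342 r 0.019 0.049 ang range 1.09 1.62
```

carry_out --motion '[[[0,0,0,0,0,0.25,-1],[0,0,0,0,0,0.25,-1],[0,0,0,0,0,0.25,-1],[0,0,0,0,0,0,-1],[0,0,0,0,0,0,-1]]]'

```text
clock: 13.85
eef_pos: [0.5405, -0.021, 0.2033]
tool_rot: [-0.026, 0.934, -0.189, 0.301]
force: [-18.5, 1.9, 18.2]
opening: 0.021
grasp_force: 91.8
```

```bash
python3 tp.py; python3 - <<'E'
from tab import *
p,_=optics.camera("scene"); tab(p,"scene",optics.calibration("scene"))
E
```

```text
tip->S mm [-0.42 -0.02 -6.1 ] F tool [ -4.5   1.6 -25.6] T [-0.65 -2.19 -0.44] j [ 0.03 -0.16 -0.14  2.23  0.24  0.48 -2.28]
tilt [-0.0035  0.0013  1.    ]
blade ang from down -0.285 Fz/world [-18.5   1.9  18.2]
scene 20 mean mm [35.9  3.1] ang 0.086 r 0.023 0.048 ang range -0.1 0.29
```

carry_out --motion '[[[0,0,0,0,0,0.25,-1],[0,0,0,0,0,0.25,-1],[0,0,0,0,0,0,-1],[0,0,0,0,0,0,-1],[0,0,0,0,0,0,-1]]]'

```text
clock: 14.32
eef_pos: [0.5405, -0.021, 0.2033]
tool_rot: [-0.032, 0.93, -0.208, 0.301]
force: [-19.1, 2.5, 17.3]
opening: 0.0213
grasp_force: 91.8
```

```bash
python3 tp.py; python3 - <<'E'
from tab import *
for i in range(2): p,_=optics.camera("scene"); tab(p,"scene",optics.calibration("scene"))
E
```

```text
tip->S mm [-0.41 -0.02 -6.11] F tool [ -5.6   1.5 -25.3] T [-0.72 -2.12 -0.62] j [ 0.03 -0.16 -0.15  2.23  0.24  0.48 -2.31]
tilt [-0.0034  0.0013  1.    ]
blade ang from down -0.324 Fz/world [-19.1   2.5  17.3]
scene 21 mean mm [36.1  3. ] ang 0.082 r 0.023 0.048 ang range -0.1 0.37
scene 22 mean mm [35.8  3.2] ang 0.089 r 0.023 0.048 ang range -0.1 0.37
```

carry_out --motion '[[[0,0,0,0,0,-0.6,-1],[0,0,0,0,0,-0.6,-1],[0,0,0,0,0,-0.6,-1],[0,0,0,0,0,-0.6,-1],[0,0,0,0,0,-0.6,-1],[0,0,-0.03,0,0,0,-1],[0,0,0,0,0,0,-1]]]'

```text
clock: 15.0
eef_pos: [0.5401, -0.021, 0.2033]
tool_rot: [0.004, 0.948, -0.095, 0.302]
force: [-6.3, 1.8, 6.5]
opening: 0.0213
grasp_force: 89.2
```

```bash
python3 tp.py; python3 - <<'E'
from tab import *
p,_=optics.camera("scene"); tab(p,"scene",optics.calibration("scene"))
E
```

```text
tip->S mm [-0.12 -0.22 -5.81] F tool [-1.6 -1.  -9. ] T [-0.01 -1.07 -0.09] j [-0.   -0.17 -0.12  2.24  0.25  0.48 -2.08]
tilt [-3.4e-03  9.0e-04  1.0e+00]
blade ang from down -0.085 Fz/world [-6.3  1.8  6.5]
scene 19 mean mm [35.   6.5] ang 0.184 r 0.025 0.047 ang range 0.01 0.43
```

carry_out --motion '[[[0,0,0,0,0,0.4,-1],[0,0,0,0,0,0.4,-1],[0,0,0,0,0,0.4,-1],[0,0,0,0,0,0,-1],[0,0,0,0,0,0,-1]]]'

```text
clock: 15.47
eef_pos: [0.5402, -0.021, 0.2034]
tool_rot: [-0.01, 0.943, -0.141, 0.302]
force: [-7.9, 1.4, 7.2]
opening: 0.0208
grasp_force: 89.8
```

```bash
python3 tp.py; python3 - <<'E'
from tab import *
for i in range(2): p,_=optics.camera("scene"); tab(p,"scene",optics.calibration("scene"))
E
```

```text
tip->S mm [-0.2  -0.18 -5.84] F tool [ -2.5  -0.  -10.5] T [ 0.03 -1.29 -0.07] j [ 0.01 -0.16 -0.13  2.24  0.25  0.48 -2.18]
tilt [-0.0033  0.0011  1.    ]
blade ang from down -0.182 Fz/world [-7.9  1.4  7.2]
scene 21 mean mm [35.1  3.9] ang 0.112 r 0.023 0.046 ang range -0.1 0.37
scene 21 mean mm [35.1  3.9] ang 0.112 r 0.023 0.046 ang range -0.1 0.37
```

carry_out --motion '[[[0,0,0.03,0,0,0.4,-1],[0,0,0,0,0,0.4,-1],[0,0,0,0,0,0.4,-1],[0,0,0,0,0,0.4,-1],[0,0,0,0,0,0.3,-1],[0,0,0,0,0,0,-1],[0,0,0,0,0,0,-1]]]'

```text
clock: 16.15
eef_pos: [0.5406, -0.021, 0.2034]
tool_rot: [-0.033, 0.929, -0.212, 0.301]
force: [-20.3, 2.5, 19.4]
opening: 0.0212
grasp_force: 92.2
```

```bash
python3 tp.py; python3 - <<'E'
from tab import *
for i in range(2): p,_=optics.camera("scene"); tab(p,"scene",optics.calibration("scene"))
E
```

```text
tip->S mm [-0.56  0.   -6.07] F tool [ -5.2   1.6 -27.6] T [-0.76 -2.22 -0.63] j [ 0.03 -0.16 -0.15  2.23  0.24  0.48 -2.32]
tilt [-0.0036  0.0014  1.    ]
blade ang from down -0.333 Fz/world [-20.3   2.5  19.4]
scene 21 mean mm [35.5  2.8] ang 0.079 r 0.023 0.048 ang range -0.1 0.37
scene 21 mean mm [36.3  3. ] ang 0.082 r 0.023 0.048 ang range -0.1 0.37
```

carry_out --motion '[[[0,0,0,0,0,-0.4,-1],[0,0,0,0,0,-0.4,-1],[0,0,-0.02,0,0,-0.4,-1],[0,0,0,0,0,0,-1],[0,0,0,0,0,0,-1]]]'

```text
clock: 16.67
eef_pos: [0.5403, -0.021, 0.2033]
tool_rot: [-0.019, 0.938, -0.167, 0.302]
force: [-12.0, 1.8, 11.7]
opening: 0.021
grasp_force: 90.4
```

```bash
python3 tp.py; python3 - <<'E'
from tab import *
for i in range(2): p,_=optics.camera("scene"); tab(p,"scene",optics.calibration("scene"))
E
```

```text
tip->S mm [-0.3  -0.14 -5.93] F tool [ -3.1   0.3 -16.5] T [-0.25 -1.58 -0.16] j [ 0.02 -0.16 -0.14  2.24  0.25  0.48 -2.23]
tilt [-0.0034  0.0013  1.    ]
blade ang from down -0.237 Fz/world [-12.    1.8  11.7]
scene 22 mean mm [35.6  3.8] ang 0.106 r 0.023 0.048 ang range -0.1 0.37
scene 22 mean mm [35.6  3.8] ang 0.106 r 0.023 0.048 ang range -0.1 0.37
```

carry_out --motion '[[[0,0,0,0,0,-0.4,-1],[0,0,-0.03,0,0,0,-1],[0,0,-0.1,0,0,0,-1],[0,0,-0.2,0,0,0,-1],[0,0,-0.4,0,0,0,-1],[0,0,-0.7,0,0,0,-1],[0,0,-0.7,0,0,0,-1],[0,0,-0.7,0,0,0,-1],[0,0,-0.4,0,0,0,-1],[0,0,0,0,0,0,-1]]]'

```text
clock: 17.6
eef_pos: [0.4847, -0.0148, 0.2844]
tool_rot: [-0.014, 0.94, -0.152, 0.303]
force: [1.0, -0.0, -0.1]
opening: 0.0209
grasp_force: 89.7
```

```bash
python3 tp.py; python3 - <<'E'
from tab import *
for n_ in("scene","top","wrist"):
    c=optics.calibration(n_); p,d=optics.camera(n_); cv2.imwrite(f"pics/{n_}8.png",p); tab(p,n_,c)
    if n_=="wrist":
        np.savez("pics/w8.npz",d=d,**c)
        K=c["mtx"];T=np.linalg.inv(c["camera_from_world"]);o=T[:3,3]
        h=cv2.cvtColor(p,cv2.COLOR_BGR2HSV); q=K@(c["camera_from_world"][:3,:3]@S+c["camera_from_world"][:3,3]); u,v=(q[:2]/q[2]).astype(int); print(u,v)
        u0,v0=max(u-75,0),max(v-60,0); cv2.imwrite("pics/w8c.png",cv2.resize(p[v0:v0+120,u0:u0+150],None,fx=5,fy=5,interpolation=cv2.INTER_CUBIC)); print("crop",u0,v0)
E
```

```text
tip->S mm [-1.98  0.12 92.56] F tool [ 0.7 -0.3  0.7] T [-0.11 -0.69 -0.03] j [-0.02 -0.4  -0.12  2.23  0.15  0.71 -2.12]
tilt [-0.0062  0.0021  1.    ]
blade ang from down -0.207 Fz/world [ 1.  -0.  -0.1]
scene 30 mean mm [35.3  2.4] ang 0.069 r 0.023 0.048 ang range -0.17 0.43
top 48 mean mm [33.6  1. ] ang 0.031 r 0.022 0.047 ang range -0.23 0.23
wrist 126 mean mm [30.   2.8] ang 0.094 r 0.02 0.043 ang range -0.08 0.26
321 178
crop 246 118
```

View pics/w8c.png

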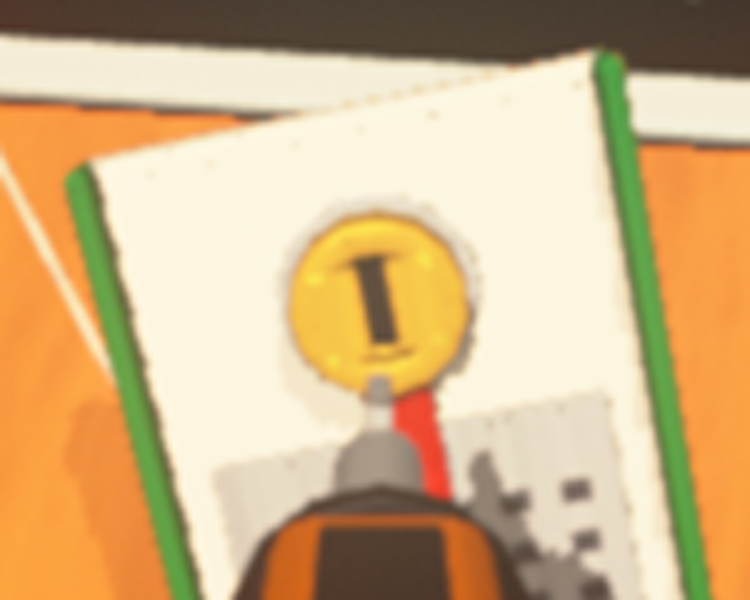

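The crop shows the red tab at (425,440) running over the plate, and the slot (372,260)–(388,340) parallel to the rails. I'll measure the slot angle precisely against the rails and plan the return.

```bash
python3 - <<'E'
from tab import *
z=np.load("pics/w8.npz"); p=cv2.imread("pics/wrist8.png"); K=z["mtx"];T=np.linalg.inv(z["camera_from_world"]);o=T[:3,3]
def onp(u,v,off=0):
    r=T[:3,:3]@np.array([(u-K[0,2])/K[0,0],(v-K[1,2])/K[1,1],1]); w=o+r*np.dot(S+off*n-o,n)/np.dot(r,n); return np.array([(w-S)@down,(w-S)@sd])
def fit(pts,off=0):
    X=np.array([onp(u,v,off) for u,v in pts]); vx,vy,_,_=cv2.fitLine((X*1000).astype(np.float32),cv2.DIST_HUBER,0,.01,.01).ravel(); return np.arctan(vy/vx)
g=cv2.cvtColor(p,cv2.COLOR_BGR2GRAY).astype(float); pts=[]
for v in range(172,186):
    u=np.arange(313,332); w=np.clip(130-g[v,313:332],0,None)
    if w.sum()>50: pts.append(((u*w).sum()/w.sum(),v))
print("slot",fit(pts).round(3),len(pts))
h=cv2.cvtColor(p,cv2.COLOR_BGR2HSV); gr=(h[...,0]>45)&(h[...,0]<85)&(h[...,1]>100)
L=[];Rr=[]
for v in range(158,225):
    us=np.flatnonzero(gr[v]); l=us[(us>250)&(us<300)]; r=us[(us>360)&(us<395)]
    if len(l): L.append((l.mean(),v))
    if len(r): Rr.append((r.mean(),v))
print("rails",fit(L).round(3),fit(Rr).round(3))
m=((h[...,0]<6)|(h[...,0]>174))&(h[...,1]>150); pr=[(np.flatnonzero(m[v,320:345]).max()+320,v) for v in range(198,216) if m[v,320:345].any()]; print("tab right edge",fit(pr,-.006).round(3))
# return pose: above block, tool down, shortest tilt
s=sensors.read_state(); M=Rq(s["tool_rot"]); zz=M.as_matrix()[:,2]; y=M.as_matrix()[:,1]; G=frame([0,0,-1],y); print(G.as_matrix().round(3))
rows([.3934,-.2310,.255],G,12)
E
```

```text
slot -0.008 14
rails 0.0 0.001
tab right edge -0.007
[[ 0.96  -0.281  0.   ]
 [-0.281 -0.96  -0.   ]
 [ 0.     0.    -1.   ]]
turn per row [-0.12 -0.63 -0.04]
[-0.06, 0.65, -0.05]
[-0.06, 0.65, -0.04]
[-0.07, 0.65, -0.03]
[-0.07, 0.65, -0.02]
[-0.07, 0.65, -0.01]
[-0.08, 0.65, 0.0]
[-0.08, 0.65, 0.01]
[-0.08, 0.65, 0.02]
[-0.08, 0.65, 0.03]
[-0.08, 0.65, 0.04]
[-0.08, 0.65, 0.05]
[-0.08, 0.65, 0.06]
final rot err units [0.02 0.03 0.03]
```

```bash
python3 - <<'E'
from h import *
G=frame([0,0,-1],[-.669,-.743,0]); rows([.393,-.2315,.255],G,14)
E
```

```text
turn per row [-0.22 -0.5   0.36]
[-0.05, 0.56, -0.04]
[-0.04, 0.56, -0.03]
[-0.02, 0.56, -0.02]
[-0.01, 0.56, -0.01]
[0.01, 0.56, 0.0]
[0.03, 0.56, 0.01]
[0.04, 0.56, 0.02]
[0.06, 0.56, 0.03]
[0.08, 0.56, 0.04]
[0.1, 0.55, 0.04]
[0.11, 0.55, 0.05]
[0.13, 0.54, 0.05]
[0.15, 0.54, 0.06]
[0.17, 0.53, 0.06]
final rot err units [-0.03 -0.05 -0.05]
```

carry_out --motion '[[[-0.05,0.56,-0.04,-0.22,-0.5,0.36,-1],[-0.04,0.56,-0.03,-0.22,-0.5,0.36,-1],[-0.02,0.56,-0.02,-0.22,-0.5,0.36,-1],[-0.01,0.56,-0.01,-0.22,-0.5,0.36,-1],[0.01,0.56,0,-0.22,-0.5,0.36,-1],[0.03,0.56,0.01,-0.22,-0.5,0.36,-1],[0.04,0.56,0.02,-0.22,-0.5,0.36,-1]]]'

```text
clock: 18.33
eef_pos: [0.4383, -0.1236, 0.2676]
tool_rot: [-0.007, 0.953, -0.261, 0.153]
force: [0.2, -0.8, -1.3]
opening: 0.0213
grasp_force: 89.6
```

carry_out --motion '[[[0.06,0.56,0.03,-0.22,-0.5,0.36,-1],[0.08,0.56,0.04,-0.22,-0.5,0.36,-1],[0.1,0.55,0.04,-0.22,-0.5,0.36,-1],[0.11,0.55,0.05,-0.22,-0.5,0.36,-1],[0.13,0.54,0.05,-0.22,-0.5,0.36,-1],[0.15,0.54,0.06,-0.22,-0.5,0.36,-1],[0.17,0.53,0.06,-0.22,-0.5,0.36,-1],[0,0,0,0,0,0,-1],[0,0,0,0,0,0,-1]]]'

```text
clock: 19.08
eef_pos: [0.3931, -0.2316, 0.2541]
tool_rot: [-0.0, 0.933, -0.361, 0.002]
force: [0.4, 0.9, -0.6]
opening: 0.021
grasp_force: 89.6
```

```bash
python3 - <<'E'
from h import *
s=sensors.read_state(); M=Rq(s["tool_rot"]); print(s["eef_pos"],M.as_matrix().round(3),s["joints"].round(2))
plan([[.393,-.2318,.255]]); turn(frame([0,0,-1],[-.669,-.743,0]))
c=optics.calibration("wrist"); p,d=optics.camera("wrist"); P=cloud("wrist",d,c)
m=(abs(P[...,0]-.392)<.05)&(abs(P[...,1]+.232)<.05)&(P[...,2]>.073)&(P[...,2]<.086)&(d>0)
print(m.sum(),cv2.minAreaRect((P[m][:,:2]*1000).astype(np.float32)))
# hole: dark / low points within block
m2=(abs(P[...,0]-.392)<.018)&(abs(P[...,1]+.232)<.018)&(P[...,2]<.072)&(d>0); uv=np.argwhere(m2)[:,::-1]
K=c["mtx"];W=c["camera_from_world"]
pr=lambda w:(lambda q:(q[:2]/q[2]).round(1))(K@(W[:3,:3]@w+W[:3,3]))
tip=s["eef_pos"]+.114*M.as_matrix()[:,2]; print("tip",tip,pr(tip),"H px",pr(np.array([.393,-.2318,.08])),len(uv),uv.min(0) if len(uv) else "",uv.max(0) if len(uv) else "")
cs=[np.array([.393,-.2318,.08])+R.from_euler('z',2.8,degrees=True).apply([a,b,0]) for a,b in((.01,.01),(.01,-.01),(-.01,-.01),(-.01,.01))]; print("pred hole corners",[pr(w).tolist() for w in cs])
u,v=pr(cs[0]).astype(int); x0,y0=u-40,v-35; print("crop",x0,y0); cv2.imwrite("pics/c9.png",cv2.resize(p[y0:y0+70,x0:x0+80],None,fx=8,fy=8,interpolation=cv2.INTER_CUBIC))
E
```

```text
[ 0.39308575 -0.23162599  0.25410924] [[ 0.739 -0.673  0.003]
 [-0.673 -0.739 -0.001]
 [ 0.003 -0.002 -1.   ]] [ 0.15 -0.06  0.27  1.9   0.02  1.3  -1.89]
to [0.393, -0.2318, 0.255] units [ 0.    0.01 -0.03] rows 0.0
turn units [-0.02 -0.04 -0.07]
4333 ((393.0271911621094, -233.00485229492188), (66.36481475830078, 66.16426086425781), 2.8504209518432617)
tip [ 0.39345815 -0.2317311   0.14010989] [322.4 205.4] H px [322.9 186.6] 399 [310 170] [338 197]
pred hole corners [[307.2, 186.6], [322.9, 171.0], [338.7, 186.6], [322.9, 201.7]]
crop 267 151
```

carry_out --motion '[[[0,0.02,0.4,0,-0.04,0,-1],[0,0,0.6,0,0,0,-1],[0,0,0.5,0,0,0,-1],[0,0,0.3,0,0,0,-1],[0,0,0.2,0,0,0,-1],[0,0,0.2,0,0,0,-1],[0,0,0.15,0,0,0,-1],[0,0,0.15,0,0,0,-1],[0,0,0,0,0,0,-1]]]'

```text
clock: 19.88
eef_pos: [0.3929, -0.2312, 0.1801]
tool_rot: [-0.001, 0.933, -0.36, 0.001]
force: [-0.4, 0.5, -2.5]
opening: 0.0211
grasp_force: 89.6
```

carry_out --motion '[[[0.02,0.02,0.3,0,0,0,-1],[0,0,0.4,0,0,0,-1],[0,0,0.4,0,0,0,-1],[0,0,0.3,0,0,0,-1],[0,0,0.2,0,0,0,-1],[0,0,0.1,0,0,0,-1],[0,0,0.07,0,0,0,-1],[0,0,0,0,0,0,-1],[0,0,0,0,0,0,-1]]]'

```text
clock: 20.63
eef_pos: [0.3935, -0.2322, 0.1279]
tool_rot: [-0.001, 0.933, -0.36, 0.002]
force: [-0.8, -0.2, -1.0]
opening: 0.0212
grasp_force: 89.6
```

carry_out --motion '[[[0,0,0.05,0,0,0,-1],[0,0,0.04,0,0,0,-1],[0,0,0.04,0,0,0,-1],[0,0,0,0,0,0,-1],[0,0,0,0,0,0,-1]]]'

```text
clock: 21.05
eef_pos: [0.3935, -0.2321, 0.124]
tool_rot: [-0.001, 0.933, -0.36, 0.002]
force: [-0.6, 0.6, 4.0]
opening: 0.0215
grasp_force: 90.0
```

Light contact at the height it was picked from. One more small nudge down, then release and retreat.

carry_out --motion '[[[0,0,0.03,0,0,0,-1],[0,0,0,0,0,0,-1],[0,0,0,0,0,0,-1]]]'

```text
clock: 21.3
eef_pos: [0.3936, -0.2322, 0.1239]
tool_rot: [-0.001, 0.933, -0.36, 0.002]
force: [-5.0, 3.1, 15.6]
opening: 0.0208
grasp_force: 92.0
```

carry_out --motion '[[[0,0,0,0,0,0,1],[0,0,0,0,0,0,1],[0,0,0,0,0,0,1],[0,0,0,0,0,0,1],[0,0,0,0,0,0,1],[0,0,0,0,0,0,1],[0,0,0,0,0,0,1],[0,0,0,0,0,0,1]]]'

```text
clock: 21.97
eef_pos: [0.3933, -0.232, 0.1227]
tool_rot: [-0.001, 0.933, -0.36, 0.001]
force: [-0.5, -0.6, -0.1]
opening: 0.0853
grasp_force: 0.0
```

carry_out --motion '[[[0,0,-0.2,0,0,0,1],[0,0,-0.4,0,0,0,1],[0,0,-0.7,0,0,0,1],[0,0,-0.8,0,0,0,1],[0,0,-0.8,0,0,0,1],[0,0,-0.8,0,0,0,1],[0,0,-0.8,0,0,0,1],[0,0,-0.5,0,0,0,1],[0,0,0,0,0,0,1],[0,0,0,0,0,0,1]]]'

```text
clock: 22.8
eef_pos: [0.3931, -0.2324, 0.2736]
tool_rot: [-0.001, 0.933, -0.36, 0.002]
force: [-0.2, -0.6, -0.1]
opening: 0.0854
grasp_force: 0.0
```

```bash
python3 - <<'E'
from tab import *
s=sensors.read_state(); print(s["eef_pos"],s["opening"],s["force"].round(1))
for n_ in("wrist","top","scene"):
    c=optics.calibration(n_); p,d=optics.camera(n_); P=cloud(n_,d,c); b=(d>0)&(abs(P[...,0]-.392)<.03)&(abs(P[...,1]+.232)<.03)
    m=b&(P[...,2]>.145)&(P[...,2]<.18)
    if m.sum(): print(n_,m.sum(),"top z",np.percentile(P[m][:,2],[10,50,95]).round(4),cv2.minAreaRect((P[m][:,:2]*1000).astype(np.float32)))
    if n_!="wrist": 
        tab(p,n_,c); q=cv2.absdiff(cv2.imread(f"pics/{n_}0.png"),p).max(2); 
        print("diff px in bystander area", (q[150:300,350:640]>60).sum() if n_=="top" else (q[180:340,330:480]>60).sum())
E
```

```text
[ 0.39306298 -0.23238085  0.27361943] 0.08543523866458815 [-0.2 -0.6 -0.1]
wrist 1146 top z [0.1492 0.1594 0.1609] ((395.4643249511719, -233.66696166992188), (21.851459503173828, 29.00153923034668), 46.4415397644043)
top 47 mean mm [33.5  0.9] ang 0.027 r 0.022 0.047 ang range -0.23 0.23
diff px in bystander area 5662
scene 92 top z [0.1476 0.1555 0.1598] ((392.49542236328125, -236.6640167236328), (21.618284225463867, 27.83949089050293), 52.0111083984375)
scene 31 mean mm [35.8  2.3] ang 0.063 r 0.023 0.05 ang range -0.17 0.43
diff px in bystander area 1098
```

```bash
python3 - <<'E'
from h import *
c=optics.calibration("wrist"); p,d=optics.camera("wrist"); P=cloud("wrist",d,c); b=(d>0)&(abs(P[...,0]-.392)<.03)&(abs(P[...,1]+.232)<.03)
m=b&(P[...,2]>.156)&(P[...,2]<.17); Q=P[m]; print("end face",m.sum(),cv2.minAreaRect((Q[:,:2]*1000).astype(np.float32)),"slope",np.linalg.lstsq(np.c_[Q[:,:2],np.ones(len(Q))],Q[:,2],rcond=None)[0][:2].round(3))
for n_ in("scene","top"):
    q,_=optics.camera(n_); a=cv2.imread(f"pics/{n_}0.png")
    T=[("salt",360,183),("can",427,223),("jar",460,251),("garlic",421,260),("marg",457,199),("egg",197,180)] if n_=="top" else [("salt",360,226),("can",379,275),("jar",385,307),("garlic",350,298),("marg",428,288),("egg",268,171)]
    for k,u,v in T:
        t=a[v-14:v+14,u-14:u+14]; r=cv2.matchTemplate(q[v-24:v+24,u-24:u+24],t,cv2.TM_CCOEFF_NORMED); _,mx,_,l=cv2.minMaxLoc(r); print(n_,k,round(mx,2),(l[0]-10,l[1]-10))
E
```

```text
end face 959 ((395.2497253417969, -233.4314727783203), (19.53313636779785, 27.153331756591797), 48.40009689331055) slope [-0.016  0.02 ]
scene salt 0.99 (0, 0)
scene can 0.98 (0, 0)
scene jar 1.0 (0, 0)
scene garlic 1.0 (0, 0)
scene marg 1.0 (0, 0)
scene egg 1.0 (0, 0)
top salt 0.2 (-5, -2)
top can 0.89 (0, 0)
top jar 1.0 (0, 0)
top garlic 1.0 (0, 0)
top marg 1.0 (0, 0)
top egg 1.0 (0, 0)
```

```bash
python3 -c "
from cell import manip; print(manip.sign_off())"
```

```text
the job is handed in; nothing more can be done
None
```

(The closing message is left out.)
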